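Mix sample tubes on the hand-cranked clip wheel

TASK

Press every tube from the grey mat fully home into a spring clip of its own on the mixing wheel. Then, with all of them clipped in, crank the wheel by its knob counterclockwise (seen from above) through one whole turn and on a little until the knob stands at the steel pointer of the stand. After that pull the tubes out and lay them all flat in the aluminium tray, leaving the wheel with its knob at the pointer and the bottle, jar and dish undisturbed.

Things in the scene. Friction and masses are not known exactly. Their poses are not given: they have to be found in the camera images.
- tube1: amber sample tube lying on the grey mat (may be absent). Round body 16 mm in diameter; on each end a black square collar 20 x 20 mm, 14 mm long, so it does not roll; 112 mm overall, 84 mm of round body between the collars. 35 g. Origin at its centre, on its axis; own x along the tube. Lying flat its axis is 10 mm above the surface.
- tube2: amber sample tube lying on the grey mat (may be absent). Round body 16 mm in diameter; on each end a black square collar 20 x 20 mm, 14 mm long, so it does not roll; 112 mm overall, 84 mm of round body between the collars. 35 g. Origin at its centre, on its axis; own x along the tube. Lying flat its axis is 10 mm above the surface.
- tube3: amber sample tube lying on the grey mat (may be absent). Round body 16 mm in diameter; on each end a black square collar 20 x 20 mm, 14 mm long, so it does not roll; 112 mm overall, 84 mm of round body between the collars. 35 g. Origin at its centre, on its axis; own x along the tube. Lying flat its axis is 10 mm above the surface.
- clip1 (a point): first of three equal spring clips on the wheel. Origin: where the centre of a seated tube belongs, 34 mm above the wheel plate, 84 mm above the bench; x along the seated tube, z up. Sprung steel finger pairs at x = -30 and +30 mm, each 12 mm long in x; the 48 mm between them is free, down to the plate, for a gripper that holds the tube by its middle. Fingers and lips reach 12 mm to each side.
- clip2 (a point): second spring clip, the same as clip1. Its lips stand 6.5 mm above its origin, 11 mm apart. A tube is pressed straight down past the lips (8 to 15 N) until it rests on two grey posts, its axis at the origin's height, and the lips close over it. A tube only lying on the lips is about 13 mm too high.
- clip3 (a point): third spring clip, the same as clip1. A tube comes out of a clip by a straight pull upward, with about the force that pressed it in.
- wheel (a joint): angle of the mixing wheel on its vertical axis, rad, growing counterclockwise seen from above, counted through whole turns. 0 is the knob at the pointer; it starts between -0.7 and -0.15 (knob a little short of it), so one whole turn and on to the pointer ends at 6.283. The wheel stays where it is left (friction about 0.16 N m).
- wheel_hub (a point): centre of the wheel (white disc 250 mm in diameter, 10 mm thick), on its axis, at the top face, 50 mm above the bench. A steel boss 32 mm wide stands 12 mm high there. Clip centres are 62 mm from the axis, 120 degrees apart; the knob is midway between two of them.
- knob_mid (a point): middle of the black crank knob, a vertical cylinder 26 mm in diameter and 50 mm high that spins freely on its steel pin, so it can be held in a gripper of fixed orientation while led round a circle. 108 mm from the wheel axis, 109 mm above the bench (knob from 84 to 134 mm; tubes in the clips reach at most 99 mm).
- pointer (a point): tip of the steel pointer that sticks out from the stand, 149 mm from the wheel axis, 32 mm above the bench; fixed, marks where the knob must stop (joint 6.283).
- mat: grey plastic mat 180 x 150 mm, 3 mm thick, fixed; origin at the centre of its underside, x along the 180 mm side. The tubes start on it side by side, about 58 mm apart along its x, their axes roughly along its y.
- tray: shallow aluminium tray 200 x 170 mm (own x by y), rim 11 mm high, walls 4 mm, floor about 4 mm thick, fixed; origin at the centre of its underside. Mat and tray lie to either side of the wheel; which is left varies.
- reagent: amber bottle 60 mm in diameter, 115 mm high, bystander; origin at the centre of its underside.
- dish: white dish 90 mm in diameter, 16 mm high, bystander; origin at the centre of its underside.
- jar: glass jar 56 mm in diameter, 70 mm high, bystander; origin at the centre of its underside.
There are look-alikes about, which are no part of the job. What is shaped like the tube2 but blue or turquoise is not meant.

How it is judged:
By the outcome, as a careful person would: the job done as asked, in the order asked, and still so for the second after the job is handed in, with the robot touching nothing.
Of tube1, tube2, tube3 only 2 to 3 are there at a start; the rules pass over those that are not, and their reading is None.
At some moment in a run one of tube1, tube2, tube3 may be knocked a few centimetres aside while the robot is not near it.
Once in a run the grip may slacken for a moment while it holds something.
It also fails if it takes over 210 s, if anything falls off the work surface, if the arm or the gripper's body presses on something with over 40 N, if the wrist force passes 120 N, or if a joint passes its speed limit or range.

ROBOT

A 6-joint arm with a two-finger parallel gripper is mounted at the origin on the work surface. World frame = base frame: x ahead of the robot, y to its left, z up, the work surface at z = 0. Lengths are in m, angles in degrees, forces in N, time in s.
With the tool pointing down it reaches from about 0.375 to 0.9 m from the base axis. Payload 3.1 kg.
Tool frame: the origin (TCP) lies at the very end of the fingers, on their centre line; the grasp point (between the pads) lies 19 mm behind it; z points along the fingers, y is the direction in which the jaws open and shut (so a half turn about z gives the same grasp; the last joint's range is limited). The gripper opens to 87 mm and grips with 3 to 60 N. Pads are 19 mm wide; open, the fingers measure 117 mm over their backs; the gripper's body (75 mm by 190 mm) begins 51 mm behind the grasp point.
Start: joints at [-81.045, 30.224, 82.088, -0, 67.689, -10.227], TCP at [0.205, -0.59, 0.223] pointing down, gripper open.
Joint ranges: [-176.69, 176.69], [-43.24, 126.21], [12.49, 139.97], [-82, 262], [0, 151.66], [-163.58, 163.58]. Speed limits (degrees/s): [159.86, 159.86, 180, 180, 180, 180].

INTERFACE

Orientations are given as a 3x3 rotation matrix whose columns are the frame's x, y, z axes.
In Python, from rig import readout, capture, camera_model, bot, spot_in, regions_of gives the robot as it stands.
- The arm moves only by the tool send_rows, never from a script. Its argument "moves" is a list that holds one entry, the list of rows, each a list of 7 numbers: the turn, a rotation vector about the tool's x, y, z in degrees, then the shift along the tool's x, y, z in cm, then the opening, from -1 (shut) to 1 (fully open). A call has exactly 5 rows; each row shifts and turns the commanded pose from where the row before left it, along the tool's axes as they then stand; what a row does not reach is not made up. A row lasts 1/10 s, in which the tool goes at most 50 mm and 8.59 degrees, less where a joint would pass 70% of its speed; a pose out of reach is approached as far as the arm can. A call with a gripper value outside its range is refused whole. The fingers move at their own pace and stop on an object; the grip force is fixed at half the most. Time passes only in rows, so rows that do not move let the fingers close, or fill a call up. It gives the time, the measured TCP pose, the force and the opening at its end, in the units of the state.
- readout.read_state(): the state, without advancing time (a new reading comes with each control period).
- capture(name): name is "scene" or "top" or "wrist"; returns the picture (384x512x3 uint8, blue, green, red); there is no depth.
- camera_model(name): a dict with "camera_matrix" (3x3 intrinsics, pixels), "pose" (4x4, takes a point from camera to world coordinates). Camera axes: x right, y up, looking along -z (the intrinsics and any distortion apply to the point x, -y, -z); pixel columns grow to the right and rows downward; lengths in m; the calibration is good to about 2 mm. The wrist camera is an equidistant fisheye: a pixel r from the principal point sees the ray r / f radians off the axis. A picture is of the moment at which its call begins: read the wrist's pose just before it. camera_model takes no time and is no camera call; for the wrist camera it gives the pose at the moment of the call.
- bot.hand_in(): hands the job in, once; it reports no verdict.
Trained networks look in the newest picture that a camera, given by its name, has taken for a name from the list of things; names that differ only in an ending like _2 or _b are one class to them, and where a whole thing is asked for, a point or a joint stands for the part that bears it (a point fixed in the world has none). Each returns a list of dicts, best first, with "p" (0 to 1); they miss things now and then, are a little off and sometimes report something else, mostly with a low value. They report only what shows in the picture. A call takes as long as a camera call. They do not tell look-alikes from the thing itself.
- spot_in(camera, thing): "location" ([x, y, z] in m, in world coordinates, good to about 4 mm: the middle of the surface that is visible of it).
- regions_of(camera, thing): "mask" (384x512 bool, what is visible of it).
The state is a dict: "time_s": time; "joint_positions": joint angles; "qvel": joint speeds; "tau": joint torques, N m; "position": TCP position; "tcp_rot": TCP orientation; "force": force on the tool from outside, world axes, zero at the start; "moment": the same for the moment, N m; "opening": opening from 0.0 (shut) to 1.0 (fully open).
Only numpy, scipy, OpenCV 4.12 (cv2) and the standard library are available. Lean on these libraries where they do the work, as an engineer would, in place of code of your own. Each camera call takes 0.05 s, during which the arm holds its last target. There are 200 camera calls.

## Working session

There is one attempt and no reset: what is moved stays moved. The work goes in short steps, Python scripts to look and compute and a tool call to move; the robot and the scene stay as the last step left them, time stands still between calls to the robot, and variables do not carry over. Pictures are saved under pics/ and viewed, about 12 in all and at most 16, crops included, and the job is handed in when it is done.

Besides the shell and the picture viewer there is one more tool, called after "Call:" as a command line: name --argument value ..., lists and objects as JSON in quotes. send_rows: Moves the arm, as the interface text tells. Its arguments: {"type":"object","properties":{"moves":{"type":"array","items":{"type":"array","items":{"type":"array","items":{"type":"number"}}}}},"required":["moves"]}

```bash
ls; mkdir -p pics
python3 - <<'E'
from rig import readout, capture, camera_model, bot, spot_in, regions_of
import cv2, numpy as np
s=readout.read_state(); print(s['time_s'],s['position'],s['tcp_rot'],s['opening'])
ims=[]
for c in ('scene','top'):
    im=capture(c); cv2.imwrite(f'pics/{c}0.png',im)
    m=camera_model(c); print(c,np.round(m['camera_matrix'],1).tolist(),np.round(m['pose'],3).tolist(), m.keys())
    for t in ['tube1','clip1','wheel','wheel_hub','knob_mid','pointer','mat','tray','reagent','dish','jar']:
        try: print(t,[(round(d['p'],2),np.round(d['location'],3).tolist()) for d in spot_in(c,t)][:6])
        except Exception as e: print(t,e)
E
```

```text
pics
0.0 [ 0.2052769  -0.58956461  0.22157637] [[ 9.44480613e-01  3.28567003e-01 -3.08553746e-04]
 [ 3.28566890e-01 -9.44478280e-01  2.13941915e-03]
 [ 4.11520227e-04 -2.12202045e-03 -9.99997664e-01]] 1.000944221648879
scene [[352.5, 0.0, 249.2], [0.0, 352.5, 188.2], [0.0, 0.0, 1.0]] [[-0.632, -0.577, 0.518, 1.144], [0.775, -0.467, 0.426, 0.392], [-0.004, 0.67, 0.742, 0.921], [0.0, 0.0, 0.0, 1.0]] dict_keys(['camera_matrix', 'pose'])
tube1 [(0.7, [0.457, -0.48, 0.014]), (0.67, [0.546, -0.295, 0.02])]
clip1 [(0.79, [0.562, 0.015, 0.051])]
wheel [(0.96, [0.556, 0.015, 0.05])]
wheel_hub [(0.87, [0.559, 0.018, 0.046])]
knob_mid [(0.72, [0.561, 0.016, 0.047]), (0.15, [0.818, 0.03, 0.071])]
pointer [(0.69, [0.561, 0.016, 0.053])]
mat [(0.27, [0.557, 0.018, 0.048])]
tray [(0.9, [0.534, 0.303, 0.002])]
reagent [(0.79, [0.802, 0.148, 0.075])]
dish [(0.71, [0.785, -0.153, 0.006]), (0.61, [0.558, 0.016, 0.049])]
jar [(0.83, [0.818, 0.032, 0.069])]
top [[403.2, 0.0, 255.9], [0.0, 403.2, 190.3], [0.0, 0.0, 1.0]] [[-0.007, 0.995, -0.101, 0.453], [-1.0, -0.006, 0.016, -0.084], [0.016, 0.101, 0.995, 1.093], [0.0, 0.0, 0.0, 1.0]] dict_keys(['camera_matrix', 'pose'])
tube1 [(0.78, [0.543, -0.297, 0.015]), (0.66, [0.299, -0.261, 0.019]), (0.64, [0.451, -0.479, 0.018]), (0.54, [0.482, -0.297, 0.018]), (0.19, [0.796, 0.017, 0.068])]
clip1 [(0.9, [0.548, 0.008, 0.05])]
wheel [(0.22, [0.548, 0.01, 0.044])]
wheel_hub [(0.58, [0.796, 0.02, 0.071]), (0.56, [0.547, 0.013, 0.049])]
knob_mid [(0.63, [0.545, 0.009, 0.049]), (0.52, [0.521, 0.303, 0.005])]
pointer [(0.91, [0.549, 0.009, 0.049]), (0.62, [0.553, 0.01, 0.053])]
mat [(0.95, [0.469, -0.297, 0.006])]
tray [(0.6, [0.522, 0.303, 0.005])]
reagent [(0.98, [0.778, 0.126, 0.075])]
dish [(0.73, [0.784, -0.144, 0.01])]
jar [(0.72, [0.798, 0.018, 0.071])]
```

View pics/top0.png

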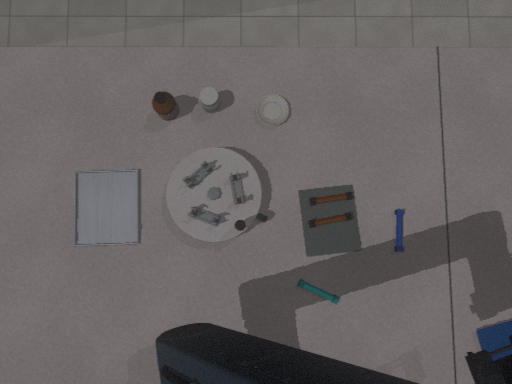

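View pics/scene0.png

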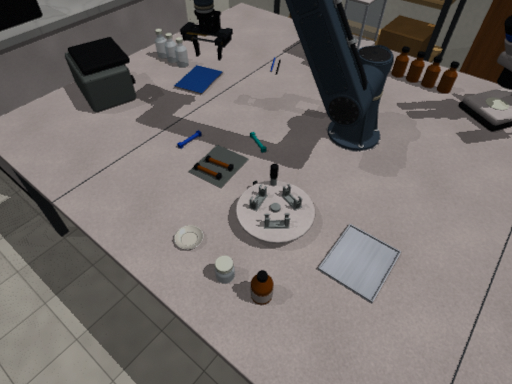

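The top picture shows two amber tubes on the mat at (331,199) and (331,220). The turquoise one (318,291) and blue one (400,230) are look-alikes. The hub is at (214,193), the knob at (240,225) and the pointer near (262,217). The tray is left at (108,207). The scene picture agrees.

```bash
cat > h.py <<'E'
from rig import readout, capture, camera_model, bot, spot_in, regions_of
import cv2, numpy as np
from scipy.spatial.transform import Rotation as R
def proj(c,P,m=None):
    m=m or camera_model(c); K,T=m['camera_matrix'],m['pose']
    p=(np.atleast_2d(P)-T[:3,3])@T[:3,:3]; p=p*[1,-1,-1]
    if c=='wrist':
        r=np.hypot(p[:,0],p[:,1]); th=np.arctan2(r,p[:,2]); q=p[:,:2]/np.maximum(r,1e-9)[:,None]*th[:,None]
    else: q=p[:,:2]/p[:,2:]
    return q*[K[0,0],K[1,1]]+K[:2,2]
def unproj(c,uv,z,m=None):
    m=m or camera_model(c); K,T=m['camera_matrix'],m['pose']
    q=(np.atleast_2d(uv)-K[:2,2])/[K[0,0],K[1,1]]
    if c=='wrist':
        th=np.linalg.norm(q,axis=1); d=np.c_[q/np.maximum(th,1e-9)[:,None]*np.sin(th)[:,None],np.cos(th)]
    else: d=np.c_[q,np.ones(len(q))]
    d=(d*[1,-1,-1])@T[:3,:3].T
    return T[:3,3]+d*((z-T[2,3])/d[:,2])[:,None]
def go(pos,yaw,s=None):
    """total tool-frame shift (cm) after the turn, and the turn vec (deg) to tool-down at yaw (tool x)"""
    s=s or readout.read_state(); Rc=np.array(s['tcp_rot']); a=np.radians(yaw)
    Rt=np.array([[np.cos(a),np.sin(a),0],[np.sin(a),-np.cos(a),0],[0,0,-1]])
    d=np.array(pos)-s['position']
    print('turn',np.round(R.from_matrix(Rc.T@Rt).as_rotvec(True),2),'shift(new axes)',np.round(Rt.T@d*100,2),'shift(old axes)',np.round(Rc.T@d*100,2))
def st():
    s=readout.read_state(); Rc=np.array(s['tcp_rot'])
    print('t',round(s['time_s'],2),'p',np.round(s['position'],4),'yaw',round(np.degrees(np.arctan2(Rc[1,0],Rc[0,0])),2),'tilt',np.round(Rc[:2,2],3),'F',np.round(s['force'],1),'op',round(s['opening'],3),'j',np.round(s['joint_positions'],1))
    return s
E
python3 - <<'E'
from h import *
s=st(); m=camera_model('wrist'); Rc=np.array(s['tcp_rot'])
print(np.round(m['camera_matrix'],1).tolist()); print(np.round(Rc.T@(m['pose'][:3,3]-s['position']),4)); print(np.round(Rc.T@m['pose'][:3,:3],3))
go([0.48,-0.25,0.27],90)
E
```

```text
t 1.2 p [ 0.2054 -0.5903  0.2226] yaw 19.18 tilt [-0.  0.] F [-0.4 -0.4  0.7] op 1.0 j [-81.   30.2  82.1  -0.   67.7 -10.2]
[[297.3, 0.0, 255.0], [0.0, 297.3, 194.2], [0.0, 0.0, 1.0]]
[ 0.0799 -0.0003 -0.1624]
[[ 0.001  0.958  0.287]
 [ 1.    -0.001  0.001]
 [ 0.001  0.287 -0.958]]
turn [ -0.    -0.   -70.82] shift(new axes) [34.03 27.46 -4.74] shift(old axes) [ 37.12 -23.11  -4.74]
```

Call:
send_rows --moves '[[[0, 0, -8, 0, 0, -1], [0, 0, -8, 0, 0, -1], [0, 0, -8, 0, 0, -1], [0, 0, -8, 0, 0, -1], [0, 0, -8, 0, 0, -1]]]'

```text
validation failed for argument at $.mo...
```

Call:
send_rows --moves '[[[0, 0, -8, 0, 0, -1, 1], [0, 0, -8, 0, 0, -1, 1], [0, 0, -8, 0, 0, -1, 1], [0, 0, -8, 0, 0, -1, 1], [0, 0, -8, 0, 0, -1, 1]]]'

```text
time_s: 1.7
position: [0.2054, -0.5902, 0.2729]
tcp_rot: [[0.507, 0.862, -0.0], [0.862, -0.507, 0.0], [0.0, -0.0, -1.0]]
force: [-0.1, -0.4, 0.1]
opening: 0.995
```

Call:
send_rows --moves '[[[0, 0, -8, 0, 0, 0, 1], [0, 0, -8, 0, 0, 0, 1], [0, 0, -8, 0, 0, 0, 1], [0, 0, -6.8, 0, 0, 0, 1], [0, 0, 0, 0, 0, 0, 1]]]'

```text
time_s: 2.2
position: [0.2054, -0.5902, 0.2725]
tcp_rot: [[0.001, 1.0, 0.0], [1.0, -0.001, 0.0], [0.0, 0.0, -1.0]]
force: [1.0, 0.6, -0.5]
opening: 0.995
```

Call:
send_rows --moves '[[[0, 0, 0, 3.4, 2.7, 0, 1], [0, 0, 0, 3.4, 2.7, 0, 1], [0, 0, 0, 3.4, 2.7, 0, 1], [0, 0, 0, 3.4, 2.7, 0, 1], [0, 0, 0, 3.4, 2.7, 0, 1]]]'

```text
time_s: 2.7
position: [0.3413, -0.4189, 0.2727]
tcp_rot: [[0.004, 1.0, 0.0], [1.0, -0.004, -0.0], [-0.0, 0.0, -1.0]]
force: [1.1, 0.1, -0.3]
opening: 0.997
```

Call:
send_rows --moves '[[[0, 0, 0, 3.4, 2.7, 0, 1], [0, 0, 0, 3.4, 2.7, 0, 1], [0, 0, 0, 3.4, 2.7, 0, 1], [0, 0, 0, 3.4, 2.7, 0, 1], [0, 0, 0, 3.4, 2.7, 0, 1]]]'

```text
time_s: 3.2
position: [0.4765, -0.2489, 0.2728]
tcp_rot: [[0.003, 1.0, 0.001], [1.0, -0.003, -0.0], [-0.0, 0.001, -1.0]]
force: [0.3, -0.7, -0.3]
opening: 1.002
```

Call:
send_rows --moves '[[[0, 0, 0, 0, 0, 0, 1], [0, 0, 0, 0, 0, 0, 1], [0, 0, 0, 0, 0, 0, 1], [0, 0, 0, 0, 0, 0, 1], [0, 0, 0, 0, 0, 0, 1]]]'

```text
time_s: 3.7
position: [0.4748, -0.2514, 0.2725]
tcp_rot: [[0.003, 1.0, -0.0], [1.0, -0.003, -0.0], [-0.0, -0.0, -1.0]]
force: [-0.3, -0.5, -0.4]
opening: 1.001
```

Run:
```python
from h import *
s=st(); m=camera_model('wrist'); im=capture('wrist'); cv2.imwrite('pics/w1.png',cv2.resize(im,None,fx=1.5,fy=1.5,interpolation=cv2.INTER_CUBIC))
import pickle; pickle.dump((m,im),open('w1.pkl','wb'))
for t in ['tube1','clip1','wheel_hub','knob_mid','pointer','mat']:
    print(t,[(round(d['p'],2),np.round(d['location'],3).tolist()) for d in spot_in('wrist',t)][:5])
```

```text
t 3.7 p [ 0.4748 -0.2514  0.2725] yaw 89.84 tilt [-0. -0.] F [-0.3 -0.5 -0.4] op 1.001 j [-39.8  20.1  91.2  -0.   68.7 -39.7]
tube1 [(0.95, [0.481, -0.293, 0.017]), (0.9, [0.451, -0.485, 0.019]), (0.74, [0.538, -0.3, 0.022]), (0.67, [0.3, -0.264, 0.02]), (0.43, [0.552, -0.061, 0.05])]
clip1 [(0.79, [0.551, -0.068, 0.049])]
wheel_hub [(0.62, [0.549, -0.063, 0.053])]
knob_mid [(0.65, [0.553, -0.062, 0.049])]
pointer [(0.72, [0.549, -0.068, 0.049])]
mat [(0.82, [0.472, -0.29, -0.0]), (0.71, [0.55, -0.065, 0.05])]
```

View pics/w1.png

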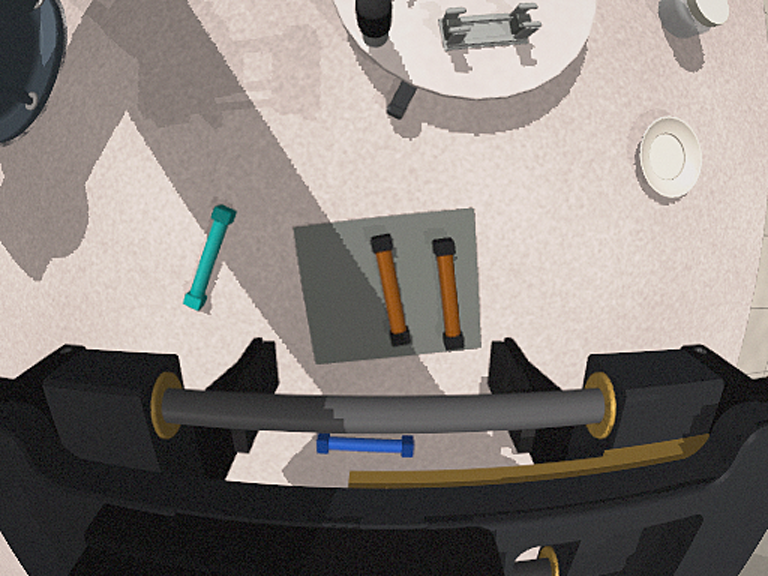

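The wrist picture (1.5x) shows the amber tubes with collar pairs at (382,243)/(400,337) and (444,246)/(454,341). The pointer block is at about (401,100) and the knob at (374,15). Next I measure the tubes and look at the wheel from above.

Call:
send_rows --moves '[[[0, 0, 0, 3.6, 1.5, -1, 1], [0, 0, 0, 3.6, 1.5, -1, 1], [0, 0, 0, 3.6, 1.5, -1, 1], [0, 0, 0, 3.6, 1.5, -1, 1], [0, 0, 0, 3.6, 1.5, -1, 1]]]'

```text
time_s: 4.55
position: [0.5509, -0.0689, 0.323]
tcp_rot: [[0.0, 1.0, 0.0], [1.0, -0.0, -0.0], [-0.0, 0.0, -1.0]]
force: [0.8, -1.0, 0.3]
opening: 1.005
```

Call:
send_rows --moves '[[[0, 0, 0, 0, 0, 0, 1], [0, 0, 0, 0, 0, 0, 1], [0, 0, 0, 0, 0, 0, 1], [0, 0, 0, 0, 0, 0, 1], [0, 0, 0, 0, 0, 0, 1]]]'

```text
time_s: 5.05
position: [0.5501, -0.0715, 0.3222]
tcp_rot: [[0.002, 1.0, -0.001], [1.0, -0.002, 0.0], [0.0, -0.001, -1.0]]
force: [-0.5, 0.4, 1.0]
opening: 0.999
```

Run:
```python
from h import *
import pickle
m0,im0=pickle.load(open('w1.pkl','rb'))
px=np.array([(382,243),(400,337),(444,246),(454,341)])/1.5
P=unproj('wrist',px,0.019,m0); print(np.round(P,4))
for a,b in ((0,1),(2,3)):
    d=P[a]-P[b]; print('mid',np.round((P[a]+P[b])/2,4),'len',np.linalg.norm(d).round(4),'ang',np.degrees(np.arctan2(d[1],d[0])).round(1))
s=st(); m=camera_model('wrist'); im=capture('wrist'); pickle.dump((m,im),open('w2.pkl','wb')); cv2.imwrite('pics/w2.png',cv2.resize(im,None,fx=1.5,fy=1.5,interpolation=cv2.INTER_CUBIC))
```

```text
[[ 0.4751 -0.2487  0.019 ]
 [ 0.493  -0.3445  0.019 ]
 [ 0.5342 -0.2514  0.019 ]
 [ 0.5483 -0.3495  0.019 ]]
mid [ 0.484  -0.2966  0.019 ] len 0.0975 ang 100.6
mid [ 0.5412 -0.3004  0.019 ] len 0.0991 ang 98.2
t 5.05 p [ 0.5501 -0.0715  0.3222] yaw 89.87 tilt [-0.001  0.   ] F [-0.5  0.4  1. ] op 0.999 j [-18.9  18.8  84.8  -0.   76.4 -18.8]
```

View pics/w2.png

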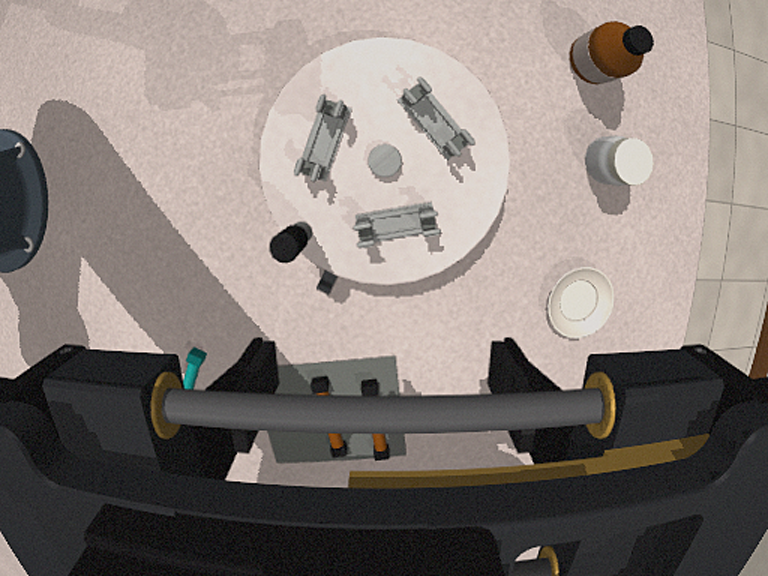

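The wrist picture (1.5x) shows the wheel, with the boss at (384,162), knob top at about (287,243) and pointer at (326,283). Clips are at (323,138), (436,120) and (397,224). I'll fit the disc rim for the hub.

Run:
```python
from h import *
import pickle
from scipy.optimize import least_squares
m,im=pickle.load(open('w2.pkl','rb'))
b0=unproj('wrist',np.array([[384,162]])/1.5,0.062,m)[0]; print('boss',b0)
# radial edge search: largest saturation/intensity step along each ray near r=.125
g=cv2.GaussianBlur(im,(3,3),0).astype(float); sc=g.min(axis=2)
pts=[]
rr=np.arange(.112,.140,.0005)
for a in np.radians(np.arange(0,360,3)):
    P=b0[:2]+rr[:,None]*[np.cos(a),np.sin(a)]; uv=proj('wrist',np.c_[P,np.full(len(rr),.05)],m).astype(np.float32)
    v=cv2.remap(sc.astype(np.float32),uv[:,:1].copy(),uv[:,1:].copy(),1)[:,0]
    d=v[8:]-v[:-8]; i=d.argmin()
    if d[i]<-15: pts.append(P[i+4])
pts=np.array(pts)
r=least_squares(lambda x:np.hypot(*(pts-x[:2]).T)-x[2],[*b0[:2],.125],loss='soft_l1',f_scale=.001); print('hub fit',r.x,len(pts))
for name,u,z in (('knobtop',(287,243),.134),('ptr',(326,291),.032),('ptr top mid',(327,282),.032),('clipA',(323,138),.07),('clipB',(436,120),.07),('clipC',(397,224),.07)):
    P=unproj('wrist',np.array([u])/1.5,z,m)[0]; d=P[:2]-r.x[:2]; print(name,P.round(4),'r',np.hypot(*d).round(4),'ang',np.degrees(np.arctan2(d[1],d[0])).round(2))
px=np.array([[320,384],[339,451],[371,386],[380,453]])/1.5; print(unproj('wrist',px,.019,m).round(4))
c=im[60:210,150:360]; cv2.imwrite('pics/w2c.png',cv2.resize(c,None,fx=3.8,fy=3.8,interpolation=cv2.INTER_CUBIC))
```

```text
boss [0.5521058  0.00777771 0.062     ]
hub fit [0.55197913 0.00957321 0.1231241 ] 106
knobtop [ 0.4733 -0.0558  0.134 ] r 0.1023 ang -140.25
ptr [ 0.4903 -0.1269  0.032 ] r 0.1497 ang -114.33
ptr top mid [ 0.4917 -0.1169  0.032 ] r 0.1401 ang -115.47
clipA [0.4961 0.031  0.07  ] r 0.0598 ang 158.97
clipB [0.5997 0.0476 0.07  ] r 0.061 ang 38.54
clipC [ 0.5642 -0.0502  0.07  ] r 0.061 ang -78.47
[[ 0.4759 -0.2461  0.019 ]
 [ 0.4941 -0.3456  0.019 ]
 [ 0.5366 -0.2481  0.019 ]
 [ 0.5468 -0.3482  0.019 ]]
```

View pics/w2c.png

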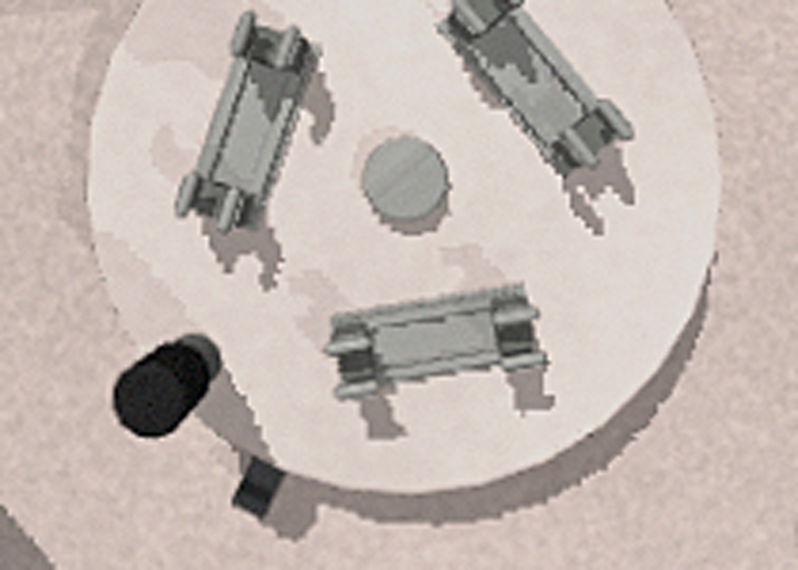

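```bash
cat >> h.py <<'E'
from scipy.optimize import least_squares
def rim(c,im,m,b0,thr=12):
    sc=cv2.GaussianBlur(im,(3,3),0).min(axis=2).astype(np.float32); rr=np.arange(.112,.138,.0005)
    b0=np.array(b0[:2])
    for k in range(3):
        pts=[]
        for a in np.radians(np.arange(0,360,2)):
            P=b0+rr[:,None]*[np.cos(a),np.sin(a)]; uv=proj(c,np.c_[P,np.full(len(rr),.05)],m).astype(np.float32)
            v=cv2.remap(sc,uv[:,:1].copy(),uv[:,1:].copy(),1)[:,0]; d=v[8:]-v[:-8]; i=d.argmin()
            if d[i]<-thr: pts.append(P[i+4])
        pts=np.array(pts); r=least_squares(lambda x:np.hypot(*(pts-x[:2]).T)-x[2],[*b0,.125],loss='soft_l1',f_scale=.001); b0=r.x[:2]
    return r.x,len(pts)
E
python3 - <<'E'
from h import *
import pickle
m,im=pickle.load(open('w2.pkl','rb'))
print('wrist',rim('wrist',im,m,[.552,.009]))
for c,i0 in (('top',(.548,.01)),('scene',(.555,.015))):
    im2=capture(c); mm=camera_model(c); print(c,rim(c,im2,mm,i0)); cv2.imwrite(f'pics/{c}1.png',im2)
cr=lambda *a:[np.array([p])/3.8+[150,60] for p in a]
hub=np.array([.552,.0085])
for n,(u,),z in (('boss',cr((405,178)),.062),('knob',cr((153,397)),.134),('ptr tip',cr((251,500)),.032),('ptr root',cr((266,470)),.032)):
    P=unproj('wrist',u,z,m)[0]; d=P[:2]-hub; print(n,P.round(4),np.hypot(*d).round(4),np.degrees(np.arctan2(d[1],d[0])).round(2))
# predicted clip plate midpoints at z .055 & fingers' tops
print('cam',m['pose'][:3,3].round(4))
E
```

```text
wrist (array([0.55204157, 0.00959575, 0.1231207 ]), 169)
top (array([ 0.44046155, -0.03474087,  0.03652479]), 16)
scene (array([0.55253689, 0.01027862, 0.12306445]), 122)
boss [0.5529 0.0094 0.062 ] 0.0013 45.11
knob [ 0.4718 -0.0589  0.134 ] 0.1047 -139.95
ptr tip [ 0.4884 -0.1228  0.032 ] 0.1459 -115.85
ptr root [ 0.4952 -0.1099  0.032 ] 0.1313 -115.65
cam [0.5512 0.008  0.4846]
```

Call:
send_rows --moves '[[[0, 0, -5.3, 0, 0, 0, -0.1], [0, 0, -5.3, 0, 0, 0, -0.1], [0, 0, 0, -3.0, -1.5, 2, -0.1], [0, 0, 0, -3.0, -1.5, 3, -0.1], [0, 0, 0, -3.0, -1.5, 3, -0.1]]]'

```text
time_s: 5.7
position: [0.5229, -0.1683, 0.2423]
tcp_rot: [[-0.184, 0.983, 0.002], [0.983, 0.184, -0.001], [-0.002, 0.002, -1.0]]
force: [0.6, -0.8, -0.7]
opening: 0.635
```

Call:
send_rows --moves '[[[0, 0, 0, -3.0, -1.5, 3, -0.1], [0, 0, 0, -3.0, -1.5, 3, -0.1], [0, 0, 0, -3.0, -1.5, 3, -0.1], [0, 0, 0, -2.9, -1.6, 3, -0.1], [0, 0, 0, 0, 0, 0, -0.1]]]'

```text
time_s: 6.2
position: [0.4819, -0.298, 0.1187]
tcp_rot: [[-0.179, 0.984, -0.005], [0.984, 0.179, 0.003], [0.004, -0.004, -1.0]]
force: [-0.2, -0.2, 1.6]
opening: 0.452
```

Run:
```python
from h import *
st(); go([.4845,-.2965,.007],100.5)
m=camera_model('wrist'); im=capture('wrist'); cv2.imwrite('pics/w3.png',im)
for d in spot_in('wrist','tube1'): print(d['p'],d['location'].round(4) if hasattr(d['location'],'round') else d['location'])
```

```text
t 6.2 p [ 0.4819 -0.298   0.1187] yaw 100.3 tilt [-0.005  0.003] F [-0.2 -0.2  1.6] op 0.452 j [-43.   34.   95.7  -0.1  50.7 -53.2]
turn [-0.25 -0.23 -0.2 ] shift(new axes) [ 0.1   0.29 11.17] shift(old axes) [ 0.05  0.34 11.17]
0.91 [0.4794, -0.2945, 0.0182]
0.81 [0.3008, -0.2622, 0.0156]
0.57 [0.5376, -0.2881, 0.0226]
```

View pics/w3.png

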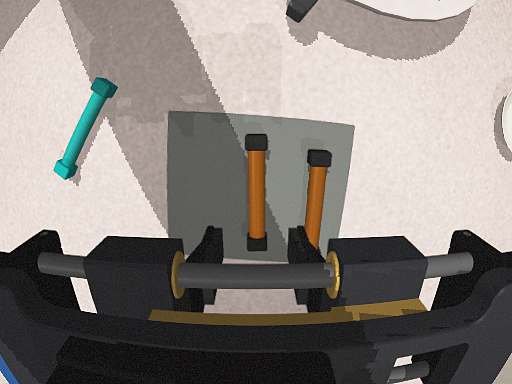

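The tube stands centred between the fingers (column 257), and its neighbour clears the right finger. Going down to grip.

Call:
send_rows --moves '[[[0, 0, 0, 0, 0.15, 3, -0.1], [0, 0, 0, 0, 0, 3, -0.1], [0, 0, 0, 0, 0, 3, -0.1], [0, 0, 0, 0, 0, 1.5, -0.1], [0, 0, 0, 0, 0, 0.6, -0.1]]]'

```text
time_s: 6.8
position: [0.4866, -0.294, 0.0112]
tcp_rot: [[-0.185, 0.983, -0.0], [0.983, 0.185, 0.001], [0.001, -0.0, -1.0]]
force: [-0.7, 0.2, -0.3]
opening: 0.45
```

Call:
send_rows --moves '[[[0, 0, 0, 0, 0, 0, -1], [0, 0, 0, 0, 0, 0, -1], [0, 0, 0, 0, 0, 0, -1], [0, 0, 0, 0, 0, 0, -1], [0, 0, 0, 0, 0, 0, -1]]]'

```text
time_s: 7.3
position: [0.4866, -0.2955, 0.0127]
tcp_rot: [[-0.184, 0.983, 0.001], [0.983, 0.184, -0.001], [-0.001, 0.001, -1.0]]
force: [-0.9, 0.4, 5.7]
opening: 0.172
```

Call:
send_rows --moves '[[[0, 0, 0, 0, 0, -1, -1], [0, 0, 0, 0, 0, -3, -1], [0, 0, 0, 0, 0, -4, -1], [0, 0, 0, 0, 0, -4, -1], [0, 0, 0, 0, 0, -4, -1]]]'

```text
time_s: 7.8
position: [0.4859, -0.2947, 0.1734]
tcp_rot: [[-0.183, 0.983, -0.0], [0.983, 0.183, 0.0], [0.0, -0.0, -1.0]]
force: [1.1, -0.3, -0.3]
opening: 0.168
```

Run:
```python
from h import *
st(); im=capture('wrist'); cv2.imwrite('pics/w4.png',im[100:330,120:400])
go([.4939,.0305,.14],70.5)
for c in ('scene',):
    capture(c)
    print([(round(d['p'],2),np.round(d['location'],3).tolist()) for d in spot_in(c,'tube1')])
```

```text
t 7.8 p [ 0.4859 -0.2947  0.1734] yaw 100.57 tilt [-0.  0.] F [ 1.1 -0.3 -0.3] op 0.168 j [-42.5  29.4  93.2   0.   57.4 -53.1]
turn [ 0.58  0.44 30.1 ] shift(new axes) [ 31.07 -10.5    4.02] shift(old axes) [32.18  6.46  3.75]
[(0.71, [0.542, -0.296, 0.019]), (0.64, [0.486, -0.254, 0.185]), (0.57, [0.299, -0.254, 0.017]), (0.47, [0.456, -0.478, 0.015]), (0.38, [0.802, 0.146, 0.076])]
```

View pics/w4.png

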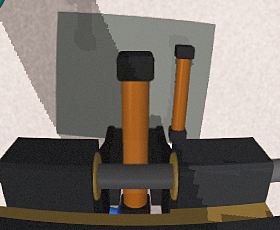

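Run:
```python
from h import *
s=st(); m=camera_model('wrist'); Rc=np.array(s['tcp_rot'])
# far end collar: outer top edge at x=+56, inner top edge x=42 ; width 20
for d in (0,5,10,15,19):
    P=[s['position']+Rc@np.array([x,y,-d/1000-.010]) for x,y in ((.056,-.01),(.056,.01),(.042,-.01),(.042,.01))]
    print(d,(proj('wrist',P,m)-[120,100]).round(1).tolist())
```

```text
t 7.95 p [ 0.4878 -0.2963  0.175 ] yaw 100.58 tilt [ 0.006 -0.005] F [ 0.2  0.1 -0.6] op 0.169 j [-42.5  29.3  93.1   0.   57.1 -53.1]
0 [[114.0, 53.1], [152.6, 53.1], [114.4, 79.3], [152.3, 79.3]]
5 [[113.3, 54.6], [153.2, 54.6], [113.8, 81.6], [152.8, 81.6]]
10 [[112.6, 56.2], [153.8, 56.2], [113.1, 84.1], [153.4, 84.1]]
15 [[111.8, 58.0], [154.5, 58.0], [112.3, 86.8], [154.0, 86.8]]
19 [[111.1, 59.4], [155.0, 59.4], [111.7, 89.0], [154.5, 89.0]]
```

Tracking the commanded pose puts the grip too near the tips: TCP was 12 mm up, not 7. I'll set the tube back, regrip 5.5 mm deeper and lift.

Call:
send_rows --moves '[[[0, 0, 0, 0, 0, 4, -1], [0, 0, 0, 0, 0, 4, -1], [0, 0, 0, 0, 0, 4, -1], [0, 0, 0, 0, 0, 3, -1], [0, 0, 0, 0, 0, 1, -1]]]'

```text
time_s: 8.45
position: [0.4833, -0.2927, 0.0099]
tcp_rot: [[-0.184, 0.983, -0.007], [0.983, 0.184, 0.006], [0.007, -0.006, -1.0]]
force: [-8.3, 4.3, 46.6]
opening: 0.174
```

Call:
send_rows --moves '[[[0, 0, 0, 0, 0, 0, -0.2], [0, 0, 0, 0, 0, 0, -0.2], [0, 0, 0, 0, 0, 0, -0.2], [0, 0, 0, 0, 0, 0.3, -0.2], [0, 0, 0, 0, 0, 0.25, -0.2]]]'

```text
time_s: 8.95
position: [0.4862, -0.295, 0.0059]
tcp_rot: [[-0.184, 0.983, 0.0], [0.983, 0.184, 0.0], [0.0, 0.0, -1.0]]
force: [-0.5, 0.8, -0.4]
opening: 0.395
```

Call:
send_rows --moves '[[[0, 0, 0, 0, 0, 0, -1], [0, 0, 0, 0, 0, 0, -1], [0, 0, 0, 0, 0, 0, -1], [0, 0, 0, 0, 0, 0, -1], [0, 0, 0, 0, 0, 0, -1]]]'

```text
time_s: 9.45
position: [0.4862, -0.295, 0.0061]
tcp_rot: [[-0.184, 0.983, 0.0], [0.983, 0.184, -0.0], [-0.0, 0.0, -1.0]]
force: [0.5, -0.6, 0.8]
opening: 0.171
```

Call:
send_rows --moves '[[[0, 0, 0, 0, 0, -1, -1], [0, 0, 0, 0, 0, -3, -1], [0, 0, 0, 0, 0, -4, -1], [0, 0, 0, 0, 0, -4, -1], [0, 0, 0, 0, 0, -4, -1]]]'

```text
time_s: 9.95
position: [0.4859, -0.2947, 0.1682]
tcp_rot: [[-0.184, 0.983, 0.0], [0.983, 0.184, -0.0], [-0.0, 0.0, -1.0]]
force: [0.3, 0.2, -0.1]
opening: 0.171
```

Run:
```python
from h import *
capture('wrist'); r=[(round(d['p'],2),np.round(d['location'],3).tolist()) for d in spot_in('wrist','tube1')]; print(r); s=st()
```

```text
[(0.58, [0.538, -0.301, 0.023]), (0.51, [0.488, -0.483, 0.014])]
t 10.05 p [ 0.4893 -0.2976  0.1726] yaw 100.59 tilt [ 0.01  -0.009] F [-0.1 -1.   0. ] op 0.175 j [-42.5  29.5  93.2   0.   56.5 -53.1]
```

Call:
send_rows --moves '[[[0, 0, 7.5, 0, 0, 0, -1], [0, 0, 7.5, 0, 0, 0, -1], [0, 0, 7.5, 0, 0, 0, -1], [0, 0, 7.6, 0, 0, 0, -1], [0, 0, 0, 2, -0.65, 0, -1]]]'

```text
time_s: 10.55
position: [0.487, -0.2756, 0.1658]
tcp_rot: [[0.337, 0.941, 0.001], [0.941, -0.337, -0.002], [-0.001, 0.001, -1.0]]
force: [-0.2, -0.1, -1.0]
opening: 0.177
```

Call:
send_rows --moves '[[[0, 0, 0, 4, -1.3, 0, -1], [0, 0, 0, 4, -1.3, 0, -1], [0, 0, 0, 4, -1.3, 0, -1], [0, 0, 0, 4, -1.3, 0, -1], [0, 0, 0, 4, -1.3, 0, -1]]]'

```text
time_s: 11.05
position: [0.4909, -0.0608, 0.1658]
tcp_rot: [[0.332, 0.943, -0.001], [0.943, -0.332, 0.001], [0.0, -0.002, -1.0]]
force: [-0.4, 1.0, -0.5]
opening: 0.172
```

Call:
send_rows --moves '[[[0, 0, 0, 4, -1.3, 0, -1], [0, 0, 0, 3, -1, 0, -1], [0, 0, 0, 1.95, -0.7, 0, -1], [0, 0, 0, 0, 0, 0, -1], [0, 0, 0, 0, 0, 0, -1]]]'

```text
time_s: 11.55
position: [0.4931, 0.0314, 0.1659]
tcp_rot: [[0.331, 0.944, -0.001], [0.944, -0.331, -0.0], [-0.0, -0.001, -1.0]]
force: [0.1, 0.4, -1.4]
opening: 0.173
```

Run:
```python
from h import *
s=st(); go([.4939,.0305,.1],70.5)
im=capture('wrist'); cv2.imwrite('pics/w5.png',cv2.resize(im[60:330,100:420],None,fx=2.3,fy=2.3,interpolation=cv2.INTER_CUBIC))
```

```text
t 11.55 p [0.4931 0.0314 0.1659] yaw 70.67 tilt [-0.001 -0.   ] F [ 0.1  0.4 -1.4] op 0.173 j [ -9.3  25.1 103.9  -0.   51.   10. ]
turn [-0.05  0.03  0.17] shift(new axes) [-0.06  0.11  6.59] shift(old axes) [-0.06  0.12  6.59]
```

View pics/w5.png

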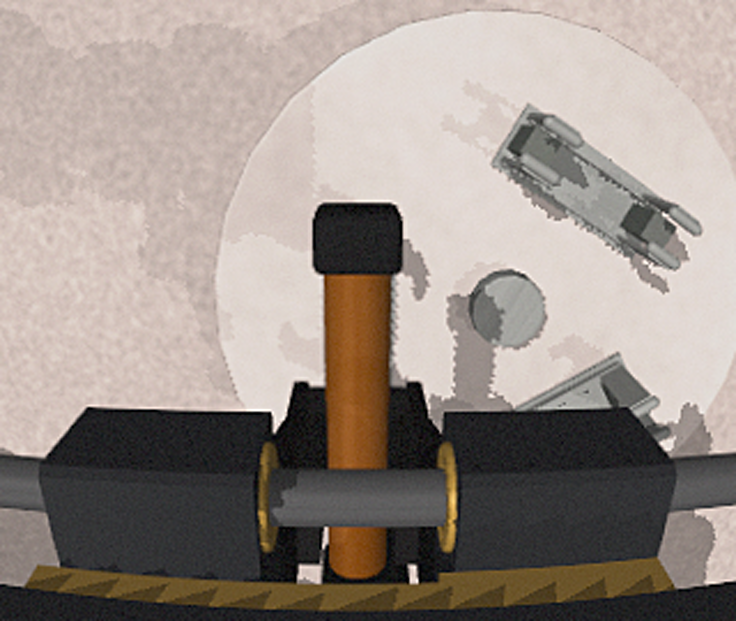

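The clip hides squarely under the held tube, so it is laterally aligned. Descend to just above the lips, then press.

Call:
send_rows --moves '[[[0, 0, 0, 0, 0.05, 2.5, -1], [0, 0, 0, 0, 0, 2.5, -1], [0, 0, 0, 0, 0, 1.4, -1], [0, 0, 0, 0, 0, 0.5, -1], [0, 0, 0, 0, 0, 0, -1]]]'

```text
time_s: 12.1
position: [0.4941, 0.0296, 0.0965]
tcp_rot: [[0.335, 0.942, -0.002], [0.942, -0.335, 0.0], [-0.0, -0.001, -1.0]]
force: [-0.4, 0.1, -0.3]
opening: 0.171
```

Call:
send_rows --moves '[[[0, 0, 0, 0, 0, 0.3, -1], [0, 0, 0, 0, 0, 0.3, -1], [0, 0, 0, 0, 0, 0.3, -1], [0, 0, 0, 0, 0, 0.2, -1], [0, 0, 0, 0, 0, 0, -1]]]'

```text
time_s: 12.6
position: [0.495, 0.0303, 0.0893]
tcp_rot: [[0.333, 0.943, 0.003], [0.943, -0.333, -0.001], [0.0, 0.003, -1.0]]
force: [-4.5, -0.8, 22.7]
opening: 0.174
```

Call:
send_rows --moves '[[[0, 0, 0, 0, 0, 0.2, -1], [0, 0, 0, 0, 0, 0.2, -1], [0, 0, 0, 0, 0, 0.2, -1], [0, 0, 0, 0, 0, 0.1, -1], [0, 0, 0, 0, 0, 0, -1]]]'

```text
time_s: 13.1
position: [0.4942, 0.0307, 0.0799]
tcp_rot: [[0.334, 0.943, 0.0], [0.943, -0.334, 0.0], [0.0, 0.0, -1.0]]
force: [-1.5, 0.8, 4.1]
opening: 0.169
```

Call:
send_rows --moves '[[[0, 0, 0, 0, 0, 0.1, -1], [0, 0, 0, 0, 0, 0.1, -1], [0, 0, 0, 0, 0, 0.1, -1], [0, 0, 0, 0, 0, 0, -1], [0, 0, 0, 0, 0, 0, -1]]]'

```text
time_s: 13.6
position: [0.4939, 0.0306, 0.0755]
tcp_rot: [[0.334, 0.943, -0.001], [0.943, -0.334, 0.0], [-0.0, -0.002, -1.0]]
force: [-0.7, 1.2, -2.0]
opening: 0.175
```

Call:
send_rows --moves '[[[0, 0, 0, 0, 0, 0.1, -1], [0, 0, 0, 0, 0, 0.1, -1], [0, 0, 0, 0, 0, 0, -1], [0, 0, 0, 0, 0, 0, -1], [0, 0, 0, 0, 0, 0, -1]]]'

```text
time_s: 14.1
position: [0.494, 0.0305, 0.0751]
tcp_rot: [[0.334, 0.943, -0.0], [0.943, -0.334, 0.0], [-0.0, -0.0, -1.0]]
force: [-4.6, 1.0, 10.5]
opening: 0.172
```

Run:
```python
from h import *
im=capture('wrist');im2=capture('scene');print([(round(d['p'],2),np.round(d['location'],3).tolist()) for d in spot_in('scene','tube1')])
s=st(); P=s['position']; c=proj('scene',P)[0].astype(int); print(c)
a=im2[c[1]-60:c[1]+60,c[0]-60:c[0]+90]
a=cv2.resize(a,(500,400),interpolation=cv2.INTER_CUBIC); b=cv2.resize(im[80:330,150:345],(300,400),interpolation=cv2.INTER_CUBIC)
cv2.imwrite('pics/s6.png',np.hstack([a,b]))
```

```text
[(0.69, [0.298, -0.252, 0.018]), (0.57, [0.511, 0.076, 0.089]), (0.54, [0.543, -0.295, 0.021])]
t 14.25 p [0.494  0.0305 0.0751] yaw 70.49 tilt [-0.  0.] F [-3.5  1.4 10.8] op 0.171 j [ -9.4  34.3 107.7  -0.   38.   10.1]
[291 195]
```

View pics/s6.png

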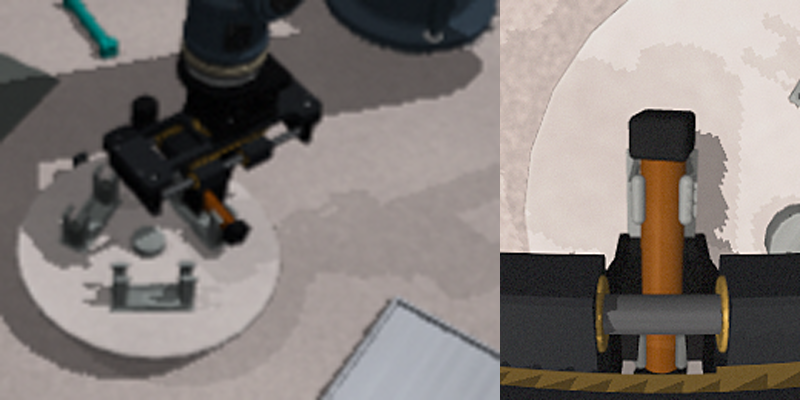

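The wrist view shows the lips closed over the tube with 10.8 N at the stop, so it is seated. Release and go over the second tube.

Call:
send_rows --moves '[[[0, 0, 0, 0, 0, -0.2, -0.35], [0, 0, 0, 0, 0, 0, -0.35], [0, 0, 0, 0, 0, 0, -0.35], [0, 0, 0, 0, 0, 0, -0.35], [0, 0, 0, 0, 0, 0, -0.35]]]'

```text
time_s: 14.75
position: [0.4947, 0.0304, 0.0759]
tcp_rot: [[0.334, 0.943, 0.0], [0.943, -0.334, -0.0], [0.0, 0.0, -1.0]]
force: [0.4, -0.2, -0.1]
opening: 0.32
```

Call:
send_rows --moves '[[[0, 0, 0, 0, 0, -1, -0.35], [0, 0, 0, 0, 0, -2, -0.35], [0, 0, 0, 0, 0, -3, -0.35], [0, 0, 0, 0, 0, -3, -0.1], [0, 0, 0, 0, 0, -1, -0.1]]]'

```text
time_s: 15.25
position: [0.4962, 0.0303, 0.1792]
tcp_rot: [[0.334, 0.943, 0.006], [0.943, -0.334, -0.001], [0.001, 0.006, -1.0]]
force: [0.9, -0.5, -0.7]
opening: 0.414
```

Call:
send_rows --moves '[[[0, 0, -6.6, 0, 0, 0, -0.1], [0, 0, -6.6, 0, 0, 0, -0.1], [0, 0, -6.6, 0, 0, 0, -0.1], [0, 0, -6.7, 0, 0, 0, -0.1], [0, 0, 0, -2.5, 0, 0, -0.1]]]'

```text
time_s: 15.75
position: [0.4961, 0.0075, 0.1756]
tcp_rot: [[-0.127, 0.992, -0.002], [0.992, 0.127, 0.001], [0.002, -0.002, -1.0]]
force: [-0.1, -0.5, 0.5]
opening: 0.448
```

Call:
send_rows --moves '[[[0, 0, 0, -4, 0.1, 0, -0.1], [0, 0, 0, -4.5, 0.1, 0, -0.1], [0, 0, 0, -4.5, 0.1, 0, -0.1], [0, 0, 0, -4.5, 0.1, 0, -0.1], [0, 0, 0, -4.5, 0.1, 0, -0.1]]]'

```text
time_s: 16.25
position: [0.5288, -0.2137, 0.1756]
tcp_rot: [[-0.121, 0.993, -0.001], [0.993, 0.121, 0.001], [0.001, -0.001, -1.0]]
force: [1.0, -0.3, 1.2]
opening: 0.451
```

Call:
send_rows --moves '[[[0, 0, 0, -4, 0.1, 1, -0.1], [0, 0, 0, -3, 0.1, 1.5, -0.1], [0, 0, 0, -1.8, 0, 1.5, -0.1], [0, 0, 0, 0, 0, 1.5, -0.1], [0, 0, 0, 0, 0, 0, -0.1]]]'

```text
time_s: 16.75
position: [0.5399, -0.2986, 0.1182]
tcp_rot: [[-0.12, 0.993, -0.005], [0.993, 0.12, 0.004], [0.005, -0.004, -1.0]]
force: [-0.9, 0.6, 0.5]
opening: 0.453
```

Run:
```python
from h import *
s=st(); m=camera_model('wrist'); im=capture('wrist'); cv2.imwrite('pics/w7.png',im)
print([(round(d['p'],2),np.round(d['location'],4).tolist()) for d in spot_in('wrist','tube1')])
for d in regions_of('wrist','tube1')[:3]:
    y,x=np.nonzero(d['mask']); print(round(d['p'],2),len(x),cv2.minAreaRect(np.c_[x,y].astype(np.float32)))
go([.5415,-.299,.007],97)
```

```text
t 16.75 p [ 0.5399 -0.2986  0.1182] yaw 96.9 tilt [-0.005  0.004] F [-0.9  0.6  0.5] op 0.453 j [-39.3  37.1  88.1   0.   55.1 -46.2]
[(0.71, [0.5378, -0.3025, 0.0209]), (0.63, [0.3007, -0.2622, 0.0206])]
0.76 1427 ((41.34999465942383, 135.4499969482422), (21.187259674072266, 98.03060913085938), 18.43494987487793)
0.68 2057 ((254.5694122314453, 195.4686279296875), (117.25654602050781, 21.03579330444336), 88.85424041748047)
turn [-0.01 -0.01  0.01] shift(new axes) [-1.000e-02 -4.000e-02  1.143e+01] shift(old axes) [-0.02 -0.04 11.43]
```

View pics/w7.png

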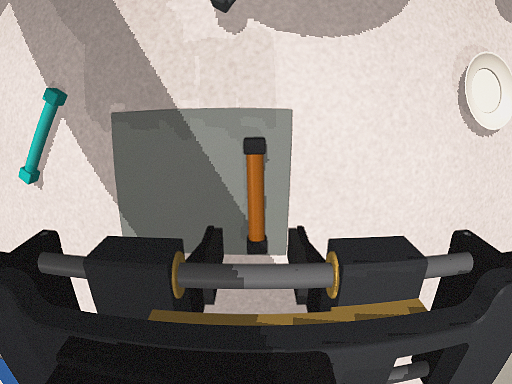

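The tube is centred between the fingers (columns 255–258).

Call:
send_rows --moves '[[[0, 0, 0, 0, 0, 3, -0.1], [0, 0, 0, 0, 0, 3, -0.1], [0, 0, 0, 0, 0, 3, -0.1], [0, 0, 0, 0, 0, 1.6, -0.1], [0, 0, 0, 0, 0, 0.8, -0.1]]]'

```text
time_s: 17.4
position: [0.5417, -0.2985, 0.0063]
tcp_rot: [[-0.122, 0.992, -0.001], [0.992, 0.122, 0.001], [0.001, -0.001, -1.0]]
force: [-0.7, -0.2, 0.1]
opening: 0.451
```

Call:
send_rows --moves '[[[0, 0, 0, 0, 0, 0, -1], [0, 0, 0, 0, 0, 0, -1], [0, 0, 0, 0, 0, 0, -1], [0, 0, 0, 0, 0, 0, -1], [0, 0, 0, 0, 0, 0, -1]]]'

```text
time_s: 17.9
position: [0.5425, -0.2998, 0.0083]
tcp_rot: [[-0.122, 0.993, 0.002], [0.993, 0.122, -0.001], [-0.002, 0.001, -1.0]]
force: [0.1, 0.3, 4.8]
opening: 0.175
```

Call:
send_rows --moves '[[[0, 0, 0, 0, 0, -1, -1], [0, 0, 0, 0, 0, -3, -1], [0, 0, 0, 0, 0, -4, -1], [0, 0, 0, 0, 0, -4, -1], [0, 0, 0, 0, 0, -4, -1]]]'

```text
time_s: 18.4
position: [0.5415, -0.2989, 0.169]
tcp_rot: [[-0.121, 0.993, -0.0], [0.993, 0.121, 0.0], [0.0, -0.0, -1.0]]
force: [0.4, -1.1, -0.3]
opening: 0.175
```

Call:
send_rows --moves '[[[0, 0, 0, 0, 0, 0, -1], [0, 0, 0, 0, 0, 0, -1], [0, 0, 0, 0, 0, 0, -1], [0, 0, 0, 0, 0, 0, -1], [0, 0, 0, 0, 0, 0, -1]]]'

```text
time_s: 18.9
position: [0.5411, -0.2987, 0.1655]
tcp_rot: [[-0.122, 0.993, -0.002], [0.993, 0.122, 0.002], [0.002, -0.002, -1.0]]
force: [-0.1, 0.2, -0.2]
opening: 0.177
```

Run:
```python
from h import *
s=st(); m=camera_model('wrist'); im=capture('wrist'); cv2.imwrite('pics/w8.png',im)
r=[(round(d['p'],2),cv2.minAreaRect(np.argwhere(d['mask'])[:,::-1].astype(np.float32))) for d in regions_of('wrist','tube1')[:2]]; print(r)
Rc=np.array(s['tcp_rot'])
for d in (4,8,12): print(d,proj('wrist',[s['position']+Rc@np.array([x,y,-d/1000-.01]) for x,y in ((.056,-.01),(.056,.01))],m).round(1).tolist())
hub=np.array([.5523,.0098])
im=capture('scene'); print(rim('scene',im,camera_model('scene'),[.552,.01]))
go([.5994,.0501,.17],130.5)
```

```text
t 18.9 p [ 0.5411 -0.2987  0.1655] yaw 96.98 tilt [-0.002  0.002] F [-0.1  0.2 -0.2] op 0.177 j [-39.2  33.6  86.1  -0.   60.5 -46.2]
[(0.92, ((254.5, 232.0), (160.0, 37.0), 90.0)), (0.81, ((62.84680938720703, 130.14505004882812), (21.17155647277832, 89.14196014404297), 21.655990600585938))]
4 [[233.5, 154.4], [273.2, 154.4]]
8 [[233.0, 155.6], [273.6, 155.6]]
12 [[232.3, 157.0], [274.2, 157.0]]
(array([0.55242941, 0.01031261, 0.12317189]), 131)
turn [ -0.04  -0.08 -33.52] shift(new axes) [22.79 27.07 -0.38] shift(old axes) [33.95  9.99 -0.36]
```

Call:
send_rows --moves '[[[0, 0, -8.4, 0, 0, 0, -1], [0, 0, -8.4, 0, 0, 0, -1], [0, 0, -8.4, 0, 0, 0, -1], [0, 0, -8.3, 0, 0, 0, -1], [0, 0, 0, 1.4, 1.7, 0, -1]]]'

```text
time_s: 19.55
position: [0.5459, -0.28, 0.1669]
tcp_rot: [[-0.649, 0.761, 0.001], [0.761, 0.649, -0.002], [-0.002, -0.001, -1.0]]
force: [0.5, 0.1, 0.0]
opening: 0.17
```

Call:
send_rows --moves '[[[0, 0, 0, 2.7, 3.2, 0, -1], [0, 0, 0, 2.7, 3.2, 0, -1], [0, 0, 0, 2.7, 3.2, 0, -1], [0, 0, 0, 2.7, 3.2, 0, -1], [0, 0, 0, 2.7, 3.2, 0, -1]]]'

```text
time_s: 20.05
position: [0.5798, -0.0694, 0.1669]
tcp_rot: [[-0.649, 0.761, -0.0], [0.761, 0.649, 0.0], [0.0, -0.0, -1.0]]
force: [0.7, 0.2, -0.8]
opening: 0.173
```

Call:
send_rows --moves '[[[0, 0, 0, 2.7, 3.2, 0, -1], [0, 0, 0, 2.7, 3.2, 0, -1], [0, 0, 0, 1.7, 2.1, 0, -1], [0, 0, 0, 0.8, 0.87, 0, -1], [0, 0, 0, 0, 0, 0, -1]]]'

```text
time_s: 20.55
position: [0.5996, 0.0511, 0.1668]
tcp_rot: [[-0.651, 0.759, -0.0], [0.759, 0.651, -0.0], [0.0, -0.0, -1.0]]
force: [-0.4, -0.8, -1.0]
opening: 0.172
```

Call:
send_rows --moves '[[[0, 0, 0, 0, 0, 0, -1], [0, 0, 0, 0, 0, 0, -1], [0, 0, 0, 0, 0, 0, -1], [0, 0, 0, 0, 0, 0, -1], [0, 0, 0, 0, 0, 0, -1]]]'

```text
time_s: 21.05
position: [0.5997, 0.0492, 0.1671]
tcp_rot: [[-0.648, 0.761, 0.0], [0.761, 0.648, -0.0], [-0.0, -0.0, -1.0]]
force: [-0.4, 0.8, -1.0]
opening: 0.172
```

Run:
```python
from h import *
s=st(); go([.5994,.0501,.1],130.5)
m=camera_model('wrist'); im=capture('wrist'); cv2.imwrite('pics/w9.png',cv2.resize(im[60:330,80:420],None,fx=2.2,fy=2.2,interpolation=cv2.INTER_CUBIC))
```

```text
t 21.05 p [0.5997 0.0492 0.1671] yaw 130.42 tilt [ 0. -0.] F [-0.4  0.8 -1. ] op 0.172 j [ -5.9  32.2  88.6  -0.   59.1 -46.4]
turn [-0.    0.   -0.08] shift(new axes) [0.09 0.03 6.71] shift(old axes) [0.09 0.03 6.71]
```

View pics/w9.png

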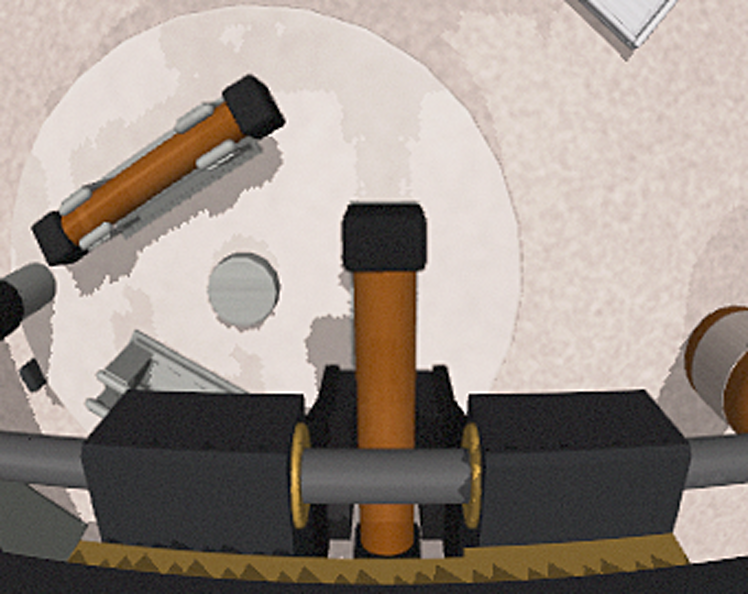

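Tube A is in its clip between the lips at (160,165), and the second clip is hidden squarely under the held tube. Descend and press.

Call:
send_rows --moves '[[[0, 0, 0, 0, 0, 2.5, -1], [0, 0, 0, 0, 0, 2.5, -1], [0, 0, 0, 0, 0, 1.5, -1], [0, 0, 0, 0, 0, 0.5, -1], [0, 0, 0, 0, 0, 0, -1]]]'

```text
time_s: 21.6
position: [0.5994, 0.0499, 0.0964]
tcp_rot: [[-0.649, 0.761, -0.001], [0.761, 0.649, 0.0], [0.001, -0.001, -1.0]]
force: [0.0, 0.1, -0.2]
opening: 0.173
```

Call:
send_rows --moves '[[[0, 0, 0, 0, 0, 0.3, -1], [0, 0, 0, 0, 0, 0.2, -1], [0, 0, 0, 0, 0, 0.2, -1], [0, 0, 0, 0, 0, 0.2, -1], [0, 0, 0, 0, 0, 0.2, -1]]]'

```text
time_s: 22.1
position: [0.6025, 0.0492, 0.0924]
tcp_rot: [[-0.65, 0.76, 0.008], [0.76, 0.65, -0.002], [-0.007, 0.005, -1.0]]
force: [-5.4, -2.0, 19.8]
opening: 0.172
```

Call:
send_rows --moves '[[[0, 0, 0, 0, 0, 0.2, -1], [0, 0, 0, 0, 0, 0.2, -1], [0, 0, 0, 0, 0, 0.2, -1], [0, 0, 0, 0, 0, 0.1, -1], [0, 0, 0, 0, 0, 0, -1]]]'

```text
time_s: 22.6
position: [0.5993, 0.0494, 0.0791]
tcp_rot: [[-0.649, 0.76, -0.001], [0.76, 0.649, -0.001], [-0.0, -0.001, -1.0]]
force: [-1.4, -2.6, -0.7]
opening: 0.172
```

Call:
send_rows --moves '[[[0, 0, 0, 0, 0, 0.1, -1], [0, 0, 0, 0, 0, 0.1, -1], [0, 0, 0, 0, 0, 0, -1], [0, 0, 0, 0, 0, 0, -1], [0, 0, 0, 0, 0, 0, -1]]]'

```text
time_s: 23.1
position: [0.5994, 0.0494, 0.0788]
tcp_rot: [[-0.65, 0.76, -0.001], [0.76, 0.65, -0.001], [-0.0, -0.001, -1.0]]
force: [-4.7, -4.6, 12.3]
opening: 0.176
```

Stop at 12 N at the height matching the grip, so it is seated. Release, rise and view from above.

Call:
send_rows --moves '[[[0, 0, 0, 0, 0, -0.2, -0.35], [0, 0, 0, 0, 0, 0, -0.35], [0, 0, 0, 0, 0, 0, -0.35], [0, 0, 0, 0, 0, 0, -0.35], [0, 0, 0, 0, 0, 0, -0.35]]]'

```text
time_s: 23.6
position: [0.5997, 0.0502, 0.0787]
tcp_rot: [[-0.649, 0.761, -0.0], [0.761, 0.649, 0.0], [0.0, 0.0, -1.0]]
force: [0.6, -0.7, -0.4]
opening: 0.321
```

Call:
send_rows --moves '[[[0, 0, 0, 0, 0, -1.3, -0.35], [0, 0, 0, 0, 0, -3, -0.35], [0, 0, 0, 0, 0, -4, 0.2], [0, 0, 0, 0, 0, -4, 0.2], [0, 0, 0, 0, 0, -4, 0.2]]]'

```text
time_s: 24.1
position: [0.5995, 0.05, 0.2445]
tcp_rot: [[-0.649, 0.761, 0.001], [0.761, 0.649, 0.0], [-0.0, 0.001, -1.0]]
force: [1.1, -0.1, -0.1]
opening: 0.517
```

Call:
send_rows --moves '[[[0, 0, 8.1, 0, 0, -2, 0.2], [0, 0, 8.1, 0, 0, -2, 0.2], [0, 0, 8.1, 0, 0, -2, 0.2], [0, 0, 8.1, 0, 0, -2, 0.2], [0, 0, 8.1, 0, 0, -1, 0.2]]]'

```text
time_s: 24.6
position: [0.6003, 0.05, 0.3352]
tcp_rot: [[0.006, 1.0, 0.004], [1.0, -0.006, -0.0], [-0.0, 0.004, -1.0]]
force: [-0.0, -0.1, 0.8]
opening: 0.598
```

Call:
send_rows --moves '[[[0, 0, 0, -3, -1.2, 0, 0.2], [0, 0, 0, -4, -1.6, 0, 0.2], [0, 0, 0, -3, -1.2, 0, 0.2], [0, 0, 0, -1.9, -0.9, 0, 0.2], [0, 0, 0, 0, 0, 0, 0.2]]]'

```text
time_s: 25.1
position: [0.5496, -0.0712, 0.333]
tcp_rot: [[0.004, 1.0, 0.0], [1.0, -0.004, -0.001], [-0.001, 0.0, -1.0]]
force: [-0.1, -0.6, 0.3]
opening: 0.601
```

Call:
send_rows --moves '[[[0, 0, 0, 0, 0, 0, 0.2], [0, 0, 0, 0, 0, 0, 0.2], [0, 0, 0, 0, 0, 0, 0.2], [0, 0, 0, 0, 0, 0, 0.2], [0, 0, 0, 0, 0, 0, 0.2]]]'

```text
time_s: 25.6
position: [0.5508, -0.0684, 0.3319]
tcp_rot: [[-0.001, 1.0, -0.0], [1.0, 0.001, 0.0], [0.0, -0.0, -1.0]]
force: [-0.5, 0.5, -0.1]
opening: 0.601
```

Run:
```python
from h import *
import pickle
s=st(); m=camera_model('wrist'); im=capture('wrist'); pickle.dump((m,im),open('w10.pkl','wb'))
print(rim('wrist',im,m,[.552,.01]))
cv2.imwrite('pics/w10.png',cv2.resize(im[20:220,150:360],None,fx=3,fy=3,interpolation=cv2.INTER_CUBIC)); 
print(rim('scene',capture('scene'),camera_model('scene'),[.552,.01]))
```

```text
t 25.6 p [ 0.5508 -0.0684  0.3319] yaw 90.04 tilt [-0.  0.] F [-0.5  0.5 -0.1] op 0.601 j [-18.6  18.4  83.9   0.   77.7 -18.7]
(array([0.55196982, 0.00956956, 0.12320068]), 170)
(array([0.55247085, 0.0103132 , 0.1231596 ]), 123)
```

View pics/w10.png

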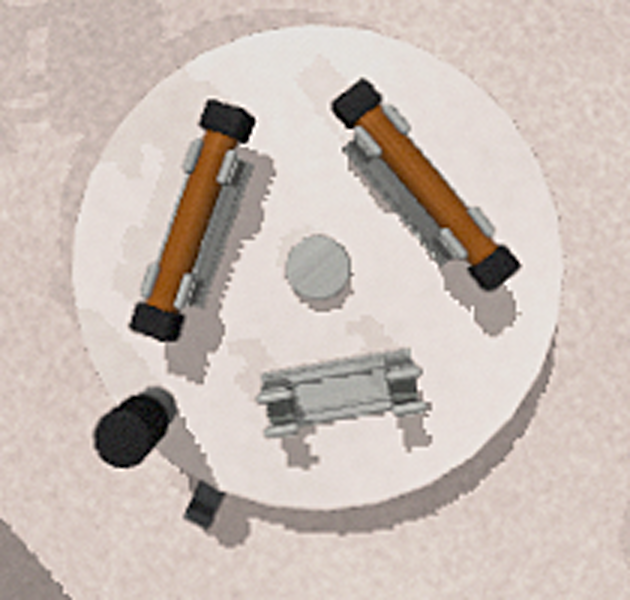

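Both tubes lie between closed lips (crop: A (193,220), B (425,185)). The knob top is at (122,440) and the pointer block at (205,505). I'll refine the wheel and pointer angles.

Run:
```python
from h import *
import pickle
m,im=pickle.load(open('w10.pkl','rb')); hub=np.array([.5522,.0099])
U=lambda *p,z:unproj('wrist',np.array(p)/3+[150,20],z,m)[:,:2]
ang=lambda d:np.degrees(np.arctan2(d[1],d[0])).round(2)
# knob: dark blob top; pointer blob
g=im.max(axis=2)
A=U((228,120),(156,322),z=.09); B=U((356,102),(494,266),z=.09)
print('A',ang(A[0]-A[1]),'-> knob',ang(A[0]-A[1])-90-120+0,'len',np.linalg.norm(A[0]-A[1]))
print('B',ang(B[0]-B[1]),'-> knob',ang(B[0]-B[1])-90-180)
print('dist of axis from hub',[abs(np.cross(P[1]-P[0],hub-P[0]))/np.linalg.norm(P[1]-P[0]) for P in (A,B)])
k=U((122,440),z=.134)[0]-hub; print('knob',ang(k),np.hypot(*k))
sub=g[170:205,205:232]; ys,xs=np.nonzero(sub<75); xs=xs+205; ys=ys+170; print(len(xs),'ptr px',xs.min(),xs.max(),ys.min(),ys.max(),xs.mean(),ys.mean())
pp=unproj('wrist',np.c_[xs,ys],.032,m)[:,:2]-hub; print('ptr centroid ang',ang(pp.mean(0)),np.hypot(*pp.mean(0)),'r range',np.hypot(*pp.T).min(),np.hypot(*pp.T).max())
c=pp-pp.mean(0); w,v=np.linalg.eigh(c.T@c); print('axis',ang(-v[:,1]),np.sqrt(w/len(pp)))
far=np.hypot(*pp.T)>np.quantile(np.hypot(*pp.T),.75); print('far part ang',ang(pp[far].mean(0)))
```

```text
A 69.95 -> knob -140.05 len 0.09776068511292427
B 130.52 -> knob -139.48
dist of axis from hub [np.float64(0.06027829632625496), np.float64(0.06215493375001999)]
knob -139.02 0.10771025937587718
110 ptr px 212 224 181 195 217.6727272727273 187.71818181818182
ptr centroid ang -115.86 0.14022425431947919 r range 0.12976949953424202 0.1513452765755473
axis -111.11 [0.00404018 0.00624193]
far part ang -115.64<stdin>:11: DeprecationWarning: Arrays of 2-dimensional vectors are deprecated. Use arrays of 3-dimensional vectors instead. (deprecated in NumPy 2.0)
```

Call:
send_rows --moves '[[[0, 0, 0, 0.3, -3, 2, 0.2], [0, 0, 0, 0.3, -3, 3, 0.2], [0, 0, 0, 0.3, -2, 3, 0.2], [0, 0, 0, 0, -0.1, 3, 0.2], [0, 0, 0, 0, 0, 2, 0.2]]]'

```text
time_s: 26.2
position: [0.4681, -0.0595, 0.2006]
tcp_rot: [[0.0, 1.0, -0.002], [1.0, -0.0, 0.001], [0.001, -0.002, -1.0]]
force: [-1.5, -1.4, -0.3]
opening: 0.601
```

Call:
send_rows --moves '[[[0, 0, 0, 0, 0, 0, 0.2], [0, 0, 0, 0, 0, 0, 0.2], [0, 0, 0, 0, 0, 0, 0.2], [0, 0, 0, 0, 0, 0, 0.2], [0, 0, 0, 0, 0, 0, 0.2]]]'

```text
time_s: 26.7
position: [0.4703, -0.0602, 0.203]
tcp_rot: [[0.0, 1.0, 0.002], [1.0, -0.0, -0.001], [-0.001, 0.002, -1.0]]
force: [0.0, -0.6, -0.3]
opening: 0.601
```

Run:
```python
from h import *
s=st(); go([.4701,-.0602,.104],90)
m=camera_model('wrist'); im=capture('wrist'); cv2.imwrite('pics/w11.png',im[100:330,120:400])
print([(round(d['p'],2),np.round(d['location'],4).tolist()) for d in spot_in('wrist','knob_mid')])
print(proj('wrist',[[.4701,-.0602,.134],[.4571,-.0602,.134],[.4831,-.0602,.134],[.4701,-.0472,.134]],m)-[120,100])
```

```text
t 26.7 p [ 0.4703 -0.0602  0.203 ] yaw 89.99 tilt [ 0.002 -0.001] F [ 0.  -0.6 -0.3] op 0.601 j [-20.8  20.3 104.5   0.   55.1 -20.8]
turn [ 0.11  0.04 -0.01] shift(new axes) [ 0.   -0.02  9.9 ] shift(old axes) [ 0.01 -0.04  9.89]
[(0.9, [0.5461, 0.0051, 0.0477])]
[[133.5992702  106.13507384]
 [117.81177487 106.12492793]
 [149.39186433 106.1227039 ]
 [133.58254867  90.94482858]]
```

View pics/w11.png

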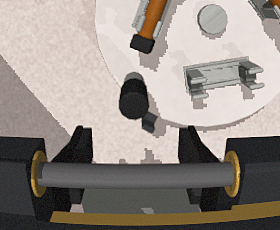

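The knob top is at (133,104), within 2 px of the prediction. Descend and grip.

Call:
send_rows --moves '[[[0, 0, 0, 0, 0, 3, 0.2], [0, 0, 0, 0, 0, 3, 0.2], [0, 0, 0, 0, 0, 2.5, 0.2], [0, 0, 0, 0, 0, 1.4, 0.2], [0, 0, 0, 0, 0, 0, -1]]]'

```text
time_s: 27.3
position: [0.4685, -0.0596, 0.1015]
tcp_rot: [[0.0, 1.0, -0.004], [1.0, -0.0, 0.001], [0.001, -0.004, -1.0]]
force: [0.1, 0.3, 0.6]
opening: 0.565
```

Call:
send_rows --moves '[[[0, 0, 0, 0, 0, 0, -1], [0, 0, 0, 0, 0, 0, -1], [0, 0, 0, 0, 0, 0, -1], [0, 0, 0, 0, 0, 0, -1], [0, 0, 0, 0, 0, 0, -1]]]'

```text
time_s: 27.8
position: [0.4697, -0.0601, 0.1039]
tcp_rot: [[0.0, 1.0, 0.001], [1.0, -0.0, -0.0], [-0.0, 0.001, -1.0]]
force: [-1.3, -0.7, 5.7]
opening: 0.288
```

Run:
```python
from h import *
s=st(); hub=np.array([.5522,.0099])
a=np.radians(np.r_[-139.5,np.arange(-139.5+3,-115.75+360-3,6.05),-115.75+360-2,-115.75+360])
P=hub+.108*np.c_[np.cos(a),np.sin(a)]; d=np.diff(P,axis=0)*100
# round with error carry
acc=np.round(np.cumsum(d,axis=0),2); r=np.round(np.diff(np.vstack([[0,0],acc]),axis=0),2)
print(len(r),np.degrees(np.diff(a))[[0,1,-2,-1]].round(2))
for i in range(0,len(r),5): print([[0,0,0,float(y),float(x),0,-1] for x,y in r[i:i+5]])
```

```text
t 27.8 p [ 0.4697 -0.0601  0.1039] yaw 90.0 tilt [ 0.001 -0.   ] F [-1.3 -0.7  5.7] op 0.288 j [-20.8  30.2 109.8  -0.   40.  -20.8]
65 [3.   6.05 3.65 2.  ]
[[0, 0, 0, -0.42, 0.38, 0, -1], [0, 0, 0, -0.78, 0.83, 0, -1], [0, 0, 0, -0.7, 0.9, 0, -1], [0, 0, 0, -0.59, 0.97, 0, -1], [0, 0, 0, -0.49, 1.03, 0, -1]]
[[0, 0, 0, -0.37, 1.08, 0, -1], [0, 0, 0, -0.27, 1.11, 0, -1], [0, 0, 0, -0.14, 1.13, 0, -1], [0, 0, 0, -0.02, 1.14, 0, -1], [0, 0, 0, 0.1, 1.14, 0, -1]]
[[0, 0, 0, 0.21, 1.12, 0, -1], [0, 0, 0, 0.34, 1.09, 0, -1], [0, 0, 0, 0.45, 1.04, 0, -1], [0, 0, 0, 0.55, 1.0, 0, -1], [0, 0, 0, 0.66, 0.93, 0, -1]]
[[0, 0, 0, 0.75, 0.86, 0, -1], [0, 0, 0, 0.84, 0.77, 0, -1], [0, 0, 0, 0.91, 0.68, 0, -1], [0, 0, 0, 0.98, 0.58, 0, -1], [0, 0, 0, 1.04, 0.48, 0, -1]]
[[0, 0, 0, 1.08, 0.36, 0, -1], [0, 0, 0, 1.11, 0.25, 0, -1], [0, 0, 0, 1.13, 0.12, 0, -1], [0, 0, 0, 1.14, 0.01, 0, -1], [0, 0, 0, 1.14, -0.11, 0, -1]]
[[0, 0, 0, 1.11, -0.23, 0, -1], [0, 0, 0, 1.09, -0.35, 0, -1], [0, 0, 0, 1.04, -0.46, 0, -1], [0, 0, 0, 0.99, -0.57, 0, -1], [0, 0, 0, 0.92, -0.67, 0, -1]]
[[0, 0, 0, 0.85, -0.76, 0
[... 377 characters left out ...]
, -1], [0, 0, 0, -0.59, -0.98, 0, -1], [0, 0, 0, -0.68, -0.92, 0, -1]]
[[0, 0, 0, -0.77, -0.83, 0, -1], [0, 0, 0, -0.86, -0.75, 0, -1], [0, 0, 0, -0.93, -0.66, 0, -1], [0, 0, 0, -0.99, -0.56, 0, -1], [0, 0, 0, -1.05, -0.44, 0, -1]]
[[0, 0, 0, -1.09, -0.34, 0, -1], [0, 0, 0, -1.12, -0.21, 0, -1], [0, 0, 0, -1.14, -0.1, 0, -1], [0, 0, 0, -1.14, 0.02, 0, -1], [0, 0, 0, -1.13, 0.14, 0, -1]]
[[0, 0, 0, -1.11, 0.26, 0, -1], [0, 0, 0, -1.07, 0.38, 0, -1], [0, 0, 0, -1.03, 0.49, 0, -1], [0, 0, 0, -0.98, 0.59, 0, -1], [0, 0, 0, -0.9, 0.69, 0, -1]]
[[0, 0, 0, -0.83, 0.79, 0, -1], [0, 0, 0, -0.74, 0.87, 0, -1], [0, 0, 0, -0.64, 0.94, 0, -1], [0, 0, 0, -0.34, 0.59, 0, -1], [0, 0, 0, -0.17, 0.34, 0, -1]]
```

Call:
send_rows --moves '[[[0, 0, 0, -0.42, 0.38, 0, -1], [0, 0, 0, -0.78, 0.83, 0, -1], [0, 0, 0, -0.7, 0.9, 0, -1], [0, 0, 0, -0.59, 0.97, 0, -1], [0, 0, 0, -0.49, 1.03, 0, -1]]]'

```text
time_s: 28.3
position: [0.511, -0.09, 0.1039]
tcp_rot: [[0.001, 1.0, 0.0], [1.0, -0.001, 0.0], [0.0, 0.0, -1.0]]
force: [-0.9, 1.6, 4.7]
opening: 0.291
```

Call:
send_rows --moves '[[[0, 0, 0, -0.37, 1.08, 0, -1], [0, 0, 0, -0.27, 1.11, 0, -1], [0, 0, 0, -0.14, 1.13, 0, -1], [0, 0, 0, -0.02, 1.14, 0, -1], [0, 0, 0, 0.1, 1.14, 0, -1]]]'

```text
time_s: 28.8
position: [0.5671, -0.0968, 0.1039]
tcp_rot: [[0.001, 1.0, 0.0], [1.0, -0.001, 0.0], [0.0, 0.0, -1.0]]
force: [-1.7, 1.3, 4.5]
opening: 0.291
```

Call:
send_rows --moves '[[[0, 0, 0, 0.21, 1.12, 0, -1], [0, 0, 0, 0.34, 1.09, 0, -1], [0, 0, 0, 0.45, 1.04, 0, -1], [0, 0, 0, 0.55, 1.0, 0, -1], [0, 0, 0, 0.66, 0.93, 0, -1]]]'

```text
time_s: 29.3
position: [0.6187, -0.0746, 0.104]
tcp_rot: [[0.0, 1.0, -0.0], [1.0, -0.0, -0.0], [-0.0, -0.0, -1.0]]
force: [-2.4, 0.4, 5.8]
opening: 0.289
```

Smooth, with small forces. Continue.

Call:
send_rows --moves '[[[0, 0, 0, 0.75, 0.86, 0, -1], [0, 0, 0, 0.84, 0.77, 0, -1], [0, 0, 0, 0.91, 0.68, 0, -1], [0, 0, 0, 0.98, 0.58, 0, -1], [0, 0, 0, 1.04, 0.48, 0, -1]]]'

```text
time_s: 29.8
position: [0.6522, -0.0295, 0.104]
tcp_rot: [[0.0, 1.0, -0.001], [1.0, -0.0, -0.001], [-0.001, -0.001, -1.0]]
force: [-3.5, -1.2, 5.9]
opening: 0.289
```

Call:
send_rows --moves '[[[0, 0, 0, 1.08, 0.36, 0, -1], [0, 0, 0, 1.11, 0.25, 0, -1], [0, 0, 0, 1.13, 0.12, 0, -1], [0, 0, 0, 1.14, 0.01, 0, -1], [0, 0, 0, 1.14, -0.11, 0, -1]]]'

```text
time_s: 30.3
position: [0.6585, 0.0263, 0.104]
tcp_rot: [[0.0, 1.0, -0.0], [1.0, -0.0, -0.001], [-0.001, -0.0, -1.0]]
force: [-3.1, -2.7, 4.7]
opening: 0.288
```

Call:
send_rows --moves '[[[0, 0, 0, 1.11, -0.23, 0, -1], [0, 0, 0, 1.09, -0.35, 0, -1], [0, 0, 0, 1.04, -0.46, 0, -1], [0, 0, 0, 0.99, -0.57, 0, -1], [0, 0, 0, 0.92, -0.67, 0, -1]]]'

```text
time_s: 30.8
position: [0.6361, 0.0776, 0.1039]
tcp_rot: [[-0.0, 1.0, 0.001], [1.0, 0.0, -0.002], [-0.002, 0.001, -1.0]]
force: [-1.6, -3.8, 5.8]
opening: 0.291
```

Call:
send_rows --moves '[[[0, 0, 0, 0.85, -0.76, 0, -1], [0, 0, 0, 0.76, -0.85, 0, -1], [0, 0, 0, 0.67, -0.92, 0, -1], [0, 0, 0, 0.57, -0.99, 0, -1], [0, 0, 0, 0.46, -1.04, 0, -1]]]'

```text
time_s: 31.3
position: [0.5911, 0.1108, 0.1039]
tcp_rot: [[-0.0, 1.0, 0.003], [1.0, 0.0, -0.001], [-0.001, 0.003, -1.0]]
force: [0.1, -4.4, 4.5]
opening: 0.29
```

Call:
send_rows --moves '[[[0, 0, 0, 0.35, -1.09, 0, -1], [0, 0, 0, 0.23, -1.11, 0, -1], [0, 0, 0, 0.11, -1.14, 0, -1], [0, 0, 0, 0.0, -1.14, 0, -1], [0, 0, 0, -0.13, -1.13, 0, -1]]]'

```text
time_s: 31.8
position: [0.5355, 0.1171, 0.1039]
tcp_rot: [[0.001, 1.0, 0.005], [1.0, -0.001, 0.001], [0.001, 0.005, -1.0]]
force: [2.3, -1.5, 5.2]
opening: 0.291
```

Call:
send_rows --moves '[[[0, 0, 0, -0.25, -1.11, 0, -1], [0, 0, 0, -0.36, -1.08, 0, -1], [0, 0, 0, -0.47, -1.04, 0, -1], [0, 0, 0, -0.59, -0.98, 0, -1], [0, 0, 0, -0.68, -0.92, 0, -1]]]'

```text
time_s: 32.3
position: [0.4836, 0.0941, 0.1039]
tcp_rot: [[0.001, 1.0, 0.004], [1.0, -0.001, 0.002], [0.002, 0.004, -1.0]]
force: [0.8, 0.7, 6.8]
opening: 0.29
```

Call:
send_rows --moves '[[[0, 0, 0, -0.77, -0.83, 0, -1], [0, 0, 0, -0.86, -0.75, 0, -1], [0, 0, 0, -0.93, -0.66, 0, -1], [0, 0, 0, -0.99, -0.56, 0, -1], [0, 0, 0, -1.05, -0.44, 0, -1]]]'

```text
time_s: 32.8
position: [0.4505, 0.0479, 0.1039]
tcp_rot: [[0.001, 1.0, 0.002], [1.0, -0.001, 0.001], [0.001, 0.002, -1.0]]
force: [0.9, 1.5, 10.4]
opening: 0.291
```

Call:
send_rows --moves '[[[0, 0, 0, -1.09, -0.34, 0, -1], [0, 0, 0, -1.12, -0.21, 0, -1], [0, 0, 0, -1.14, -0.1, 0, -1], [0, 0, 0, -1.14, 0.02, 0, -1], [0, 0, 0, -1.13, 0.14, 0, -1]]]'

```text
time_s: 33.3
position: [0.4453, -0.0085, 0.1038]
tcp_rot: [[0.001, 1.0, 0.001], [1.0, -0.001, 0.001], [0.001, 0.001, -1.0]]
force: [-0.9, 0.9, 10.9]
opening: 0.291
```

Call:
send_rows --moves '[[[0, 0, 0, -1.11, 0.26, 0, -1], [0, 0, 0, -1.07, 0.38, 0, -1], [0, 0, 0, -1.03, 0.49, 0, -1], [0, 0, 0, -0.98, 0.59, 0, -1], [0, 0, 0, -0.9, 0.69, 0, -1]]]'

```text
time_s: 33.8
position: [0.4691, -0.0595, 0.1038]
tcp_rot: [[0.001, 1.0, -0.0], [1.0, -0.001, 0.001], [0.001, -0.0, -1.0]]
force: [-1.3, 0.3, 10.8]
opening: 0.291
```

Run:
```python
from h import *
s=st(); d=s['position'][:2]-[.5522,.0099]; print(np.hypot(*d),np.degrees(np.arctan2(d[1],d[0])))
```

```text
t 33.8 p [ 0.4691 -0.0595  0.1038] yaw 89.95 tilt [-0.     0.001] F [-1.3  0.3 10.8] op 0.291 j [-2.080e+01  3.010e+01  1.098e+02  1.000e-01  4.010e+01 -2.080e+01]
0.10824600994245497 -140.13628878160912
```

Call:
send_rows --moves '[[[0, 0, 0, -0.83, 0.79, 0, -1], [0, 0, 0, -0.74, 0.87, 0, -1], [0, 0, 0, -0.64, 0.94, 0, -1], [0, 0, 0, -0.34, 0.59, 0, -1], [0, 0, 0, -0.17, 0.34, 0, -1]]]'

```text
time_s: 34.3
position: [0.5054, -0.0874, 0.1038]
tcp_rot: [[0.001, 1.0, 0.001], [1.0, -0.001, -0.0], [-0.0, 0.001, -1.0]]
force: [-3.0, -1.3, 10.0]
opening: 0.289
```

Call:
send_rows --moves '[[[0, 0, 0, 0, 0, 0, -1], [0, 0, 0, 0, 0, 0, -1], [0, 0, 0, 0, 0, 0, -1], [0, 0, 0, 0, 0, 0, -1], [0, 0, 0, 0, 0, 0, -1]]]'

```text
time_s: 34.8
position: [0.506, -0.0877, 0.1039]
tcp_rot: [[0.0, 1.0, 0.003], [1.0, -0.0, -0.002], [-0.002, 0.003, -1.0]]
force: [-1.6, -2.3, 7.7]
opening: 0.285
```

Run:
```python
from h import *
s=st(); d=s['position'][:2]-[.5522,.0099]; print(np.hypot(*d),np.degrees(np.arctan2(d[1],d[0])))
im=capture('wrist'); cv2.imwrite('pics/w12.png',im[40:300,120:420])
```

```text
t 34.8 p [ 0.506  -0.0877  0.1039] yaw 89.98 tilt [ 0.003 -0.002] F [-1.6 -2.3  7.7] op 0.285 j [-22.3  32.2 104.3  -0.   43.3 -22.3]
0.10793481930331161 -115.32492468745004
```

Call:
send_rows --moves '[[[0, 0, 0, 0, 0, 0, 0.1], [0, 0, 0, 0, 0, 0, 0.1], [0, 0, 0, 0, 0, 0, 0.1], [0, 0, 0, 0, 0, 0, 0.1], [0, 0, 0, 0, 0, -1, 0.1]]]'

```text
time_s: 35.35
position: [0.5037, -0.0865, 0.1121]
tcp_rot: [[0.0, 1.0, -0.003], [1.0, -0.0, 0.002], [0.002, -0.003, -1.0]]
force: [0.3, -0.4, 0.9]
opening: 0.539
```

Call:
send_rows --moves '[[[0, 0, 0, 0, 0, -3, 0.1], [0, 0, 0, 0, 0, -4, 0.1], [0, 0, 0, 0.6, 1.5, -4, 0.1], [0, 0, 0, 0.6, 1.5, -4, 0.1], [0, 0, 0, 0.6, 1.5, -3, 0.1]]]'

```text
time_s: 35.85
position: [0.5508, -0.069, 0.2968]
tcp_rot: [[0.0, 1.0, 0.004], [1.0, -0.0, -0.001], [-0.001, 0.004, -1.0]]
force: [1.4, -0.8, -0.1]
opening: 0.549
```

Call:
send_rows --moves '[[[0, 0, 0, 0, 0, -3, 0.1], [0, 0, 0, 0, 0, -1, 0.1], [0, 0, 0, 0, 0, 0, 0.1], [0, 0, 0, 0, 0, 0, 0.1], [0, 0, 0, 0, 0, 0, 0.1]]]'

```text
time_s: 36.35
position: [0.5485, -0.069, 0.3311]
tcp_rot: [[0.001, 1.0, -0.004], [1.0, -0.001, 0.001], [0.001, -0.004, -1.0]]
force: [0.1, -0.2, 0.2]
opening: 0.551
```

Call:
send_rows --moves '[[[0, 0, 0, 0, 0, 0, 0.1], [0, 0, 0, 0, 0, 0, 0.1], [0, 0, 0, 0, 0, 0, 0.1], [0, 0, 0, 0, 0, 0, 0.1], [0, 0, 0, 0, 0, 0, 0.1]]]'

```text
time_s: 36.85
position: [0.5499, -0.0692, 0.333]
tcp_rot: [[0.0, 1.0, -0.0], [1.0, -0.0, 0.0], [0.0, -0.0, -1.0]]
force: [0.1, 0.3, 0.3]
opening: 0.551
```

Run:
```python
from h import *
import pickle
s=st(); m=camera_model('wrist'); im=capture('wrist'); pickle.dump((m,im),open('w13.pkl','wb'))
print(rim('wrist',im,m,[.552,.01]))
cv2.imwrite('pics/w13.png',cv2.resize(im[20:220,150:360],None,fx=3,fy=3,interpolation=cv2.INTER_CUBIC))
```

```text
t 36.85 p [ 0.5499 -0.0692  0.333 ] yaw 89.98 tilt [-0.  0.] F [0.1 0.3 0.3] op 0.551 j [-18.7  18.3  83.9   0.   77.8 -18.7]
(array([0.55202651, 0.00974826, 0.12315883]), 175)
```

View pics/w13.png

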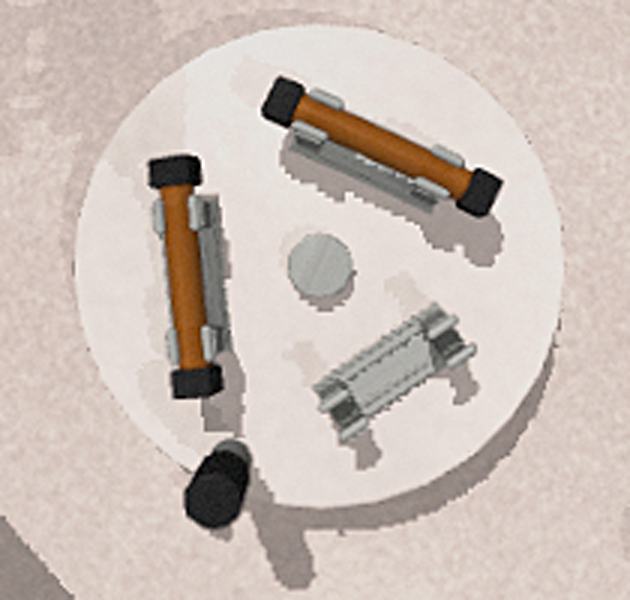

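Both tubes are still in the clips: A with collars (175,171)/(196,381), B with (284,101)/(480,193). The knob at (217,498) covers the pointer. Check the angles.

Run:
```python
from h import *
import pickle
m,im=pickle.load(open('w13.pkl','rb')); hub=np.array([.5522,.0099])
U=lambda *p,z:unproj('wrist',np.array(p)/3+[150,20],z,m)[:,:2]
ang=lambda d:np.degrees(np.arctan2(d[1],d[0])).round(2)
A=U((175,171),(196,381),z=.09); B=U((284,101),(480,193),z=.09)
print('A',ang(A[0]-A[1]),'->',ang(A[0]-A[1])-210,'mid',A.mean(0)); print('B',ang(B[0]-B[1]),'->',ang(B[0]-B[1])-270,'mid',B.mean(0))
k=U((217,498),z=.134)[0]-hub; print('knob',ang(k),np.hypot(*k))
th=np.radians(-115.7)
for n,o in (('A',300),('B',180)):
    a=th+np.radians(o); print(n,(hub+.062*np.array([np.cos(a),np.sin(a)])).round(4),'tubedir',(np.degrees(a)-90)%180)
c=im.copy(); 
for d in regions_of('wrist','tube1')[:3]: print(round(d['p'],2),cv2.minAreaRect(np.argwhere(d['mask'])[:,::-1].astype(np.float32)))
```

```text
A 94.84 -> -115.16 mid [0.49183063 0.00537346]
B 155.09 -> -114.91 mid [0.58081812 0.06459283]
knob -113.88 0.10589298315396016
A [0.4904 0.0053] tubedir 94.30000000000001
B [0.5791 0.0658] tubedir 154.3
0.86 ((276.9212951660156, 68.6675796508789), (81.11878204345703, 13.892364501953125), 25.159303665161133)
0.64 ((211.06666564941406, 111.64753723144531), (81.49580383300781, 17.320236206054688), 84.12260437011719)
0.4 ((133.0, 233.0), (6.0, 12.0), 90.0)
```

Wheel is at about −114.7° to −115.7° against the pointer at −115.7°, which is within about 1°. I'll re-check at the end. Now fetch tube A.

Call:
send_rows --moves '[[[0, 0, -4.7, 0, 0, 0, -0.2], [0, 0, 0, 2, -1.3, 3, -0.2], [0, 0, 0, 2.5, -1.7, 4, -0.2], [0, 0, 0, 2.4, -1.5, 4, -0.2], [0, 0, 0, 1, -0.75, 3, -0.2]]]'

```text
time_s: 37.45
position: [0.4882, 0.0072, 0.1914]
tcp_rot: [[-0.083, 0.997, -0.003], [0.997, 0.083, 0.001], [0.001, -0.003, -1.0]]
force: [0.6, -0.8, -0.9]
opening: 0.404
```

Call:
send_rows --moves '[[[0, 0, 0, 0, 0, 1, -0.2], [0, 0, 0, 0, 0, 0.6, -0.2], [0, 0, 0, 0, 0, 0, -0.2], [0, 0, 0, 0, 0, 0, -0.2], [0, 0, 0, 0, 0, 0, -0.2]]]'

```text
time_s: 37.95
position: [0.4927, 0.0045, 0.1784]
tcp_rot: [[-0.081, 0.997, 0.003], [0.997, 0.081, -0.001], [-0.001, 0.003, -1.0]]
force: [1.3, -0.3, 0.2]
opening: 0.402
```

Run:
```python
from h import *
s=st(); go([.4915,.0054,.076],94.7)
m=camera_model('wrist'); im=capture('wrist'); cv2.imwrite('pics/w14.png',im)
for d in regions_of('wrist','tube1')[:3]: print(round(d['p'],2),cv2.minAreaRect(np.argwhere(d['mask'])[:,::-1].astype(np.float32)))
print(spot_in('wrist','tube1')[:2])
```

```text
t 37.95 p [0.4927 0.0045 0.1784] yaw 94.64 tilt [ 0.003 -0.001] F [ 1.3 -0.3  0.2] op 0.402 j [-12.5  23.8 103.6  -0.   52.4 -17.1]
turn [ 0.18  0.06 -0.06] shift(new axes) [ 0.1  -0.11 10.24] shift(old axes) [ 0.11 -0.15 10.24]
0.7 ((333.5, 7.0), (14.0, 93.0), 90.0)
0.69 ((354.1538391113281, 138.26922607421875), (122.03404235839844, 23.574756622314453), 33.690067291259766)
0.67 ((250.5, 194.0), (122.0, 25.0), 90.0)
[{'location': [0.4858, 0.0112, 0.0904], 'p': 0.67}]
```

Call:
send_rows --moves '[[[0, 0, 0, 0, -0.15, 3, -0.2], [0, 0, 0, 0, 0, 3, -0.2], [0, 0, 0, 0, 0, 2.5, -0.2], [0, 0, 0, 0, 0, 1.5, -0.2], [0, 0, 0, 0, 0, 0.1, -0.2]]]'

```text
time_s: 38.6
position: [0.4886, 0.0052, 0.0747]
tcp_rot: [[-0.081, 0.997, -0.004], [0.997, 0.081, 0.001], [0.001, -0.003, -1.0]]
force: [-0.2, -0.1, 1.1]
opening: 0.396
```

Call:
send_rows --moves '[[[0, 0, 0, 0, 0, 0, -1], [0, 0, 0, 0, 0, 0, -1], [0, 0, 0, 0, 0, 0, -1], [0, 0, 0, 0, 0, 0, -1], [0, 0, 0, 0, 0, 0, -1]]]'

```text
time_s: 39.1
position: [0.49, 0.005, 0.0771]
tcp_rot: [[-0.082, 0.997, 0.001], [0.997, 0.082, -0.0], [-0.001, 0.001, -1.0]]
force: [-0.9, 0.0, 6.5]
opening: 0.172
```

Call:
send_rows --moves '[[[0, 0, 0, 0, 0, -0.3, -1], [0, 0, 0, 0, 0, -0.4, -1], [0, 0, 0, 0, 0, -0.4, -1], [0, 0, 0, 0, 0, -0.4, -1], [0, 0, 0, 0, 0, -0.5, -1]]]'

```text
time_s: 39.6
position: [0.4899, 0.0051, 0.097]
tcp_rot: [[-0.082, 0.997, 0.001], [0.997, 0.082, -0.0], [-0.0, 0.001, -1.0]]
force: [0.4, -0.5, -0.5]
opening: 0.172
```

Call:
send_rows --moves '[[[0, 0, 0, 0, 0, -1, -1], [0, 0, 0, 0, 0, -2, -1], [0, 0, 0, 0, 0, -3, -1], [0, 0, 0, 0, 0, -2, -1], [0, 0, 0, 0, 0, 0, -1]]]'

```text
time_s: 40.1
position: [0.4919, 0.0047, 0.1797]
tcp_rot: [[-0.082, 0.997, 0.008], [0.997, 0.082, -0.002], [-0.002, 0.008, -1.0]]
force: [0.6, 0.4, -0.6]
opening: 0.175
```

Run:
```python
from h import *
s=st(); im=capture('wrist'); cv2.imwrite('pics/w15.png',im)
for d in regions_of('wrist','tube1')[:3]: print(round(d['p'],2),cv2.minAreaRect(np.argwhere(d['mask'])[:,::-1].astype(np.float32)))
for c in ('scene','top'):
    capture(c)
    for t in ('tray','tube1'): print(c,[(round(d['p'],2),np.round(d['location'],3).tolist()) for d in spot_in(c,t)])
    for d in regions_of(c,'tray')[:1]:
        b=cv2.boxPoints(cv2.minAreaRect(np.argwhere(d['mask'])[:,::-1].astype(np.float32))) if c=='top' else cv2.approxPolyDP(cv2.convexHull(np.argwhere(d['mask'])[:,::-1].astype(np.float32)[:,None]),6,True)[:,0]
        print(unproj(c,b,.011).round(3)[:,:2].tolist())
```

```text
t 40.1 p [0.4919 0.0047 0.1797] yaw 94.69 tilt [ 0.008 -0.002] F [ 0.6  0.4 -0.6] op 0.175 j [-12.5  23.5 103.8   0.   52.2 -17.2]
0.96 ((254.0, 232.0), (164.0, 42.0), 90.0)
0.89 ((354.6153869628906, 138.57693481445312), (120.92464447021484, 24.12946128845215), 33.690067291259766)
scene [(0.64, [0.529, 0.304, -0.001])]
scene [(0.67, [0.585, 0.071, 0.092]), (0.49, [0.457, -0.476, 0.015]), (0.46, [0.492, 0.046, 0.186]), (0.23, [0.561, 0.011, 0.049])]
[[0.421, 0.38], [0.621, 0.387], [0.627, 0.222], [0.435, 0.217]]
top [(0.61, [0.528, 0.308, 0.007]), (0.52, [0.588, -0.046, 0.043])]
top [(0.73, [0.456, -0.484, 0.019]), (0.58, [0.78, 0.131, 0.076]), (0.53, [0.295, -0.263, 0.019])]
[[0.62, 0.39], [0.62, 0.216], [0.416, 0.211], [0.418, 0.382]]
```

Tube A is out and held. The tray is centred at about (0.522, 0.302), with sides matching 200 × 170 mm. Lay the tube at x=0.49.

Call:
send_rows --moves '[[[0, 0, 3.7, 0, 0, 0, -1], [0, 0, 0, 3, 0, 0, -1], [0, 0, 0, 4.5, 0.1, 0, -1], [0, 0, 0, 4.5, 0.1, 0, -1], [0, 0, 0, 4.5, 0.1, 0, -1]]]'

```text
time_s: 41.1
position: [0.4897, 0.1715, 0.1759]
tcp_rot: [[-0.016, 1.0, -0.0], [1.0, 0.016, -0.0], [-0.0, -0.0, -1.0]]
force: [0.6, -0.3, -0.1]
opening: 0.174
```

Call:
send_rows --moves '[[[0, 0, 0, 4.5, 0.1, 0, -1], [0, 0, 0, 4.5, 0.1, 1, -1], [0, 0, 0, 3, 0, 2, -1], [0, 0, 0, 1, 0, 3, -1], [0, 0, 0, 0, 0, 3, -1]]]'

```text
time_s: 41.6
position: [0.4897, 0.3025, 0.0853]
tcp_rot: [[-0.02, 1.0, 0.002], [1.0, 0.02, 0.001], [0.001, 0.002, -1.0]]
force: [-0.6, 0.5, -0.7]
opening: 0.169
```

Call:
send_rows --moves '[[[0, 0, 0, 0, 0, 3, -1], [0, 0, 0, 0, 0, 2, -1], [0, 0, 0, 0, 0, 1, -1], [0, 0, 0, 0, 0, 0.5, -1], [0, 0, 0, 0, 0, 0, -1]]]'

```text
time_s: 42.1
position: [0.4897, 0.3001, 0.0209]
tcp_rot: [[-0.017, 1.0, -0.0], [1.0, 0.017, -0.0], [-0.0, -0.0, -1.0]]
force: [-0.2, -0.8, -0.5]
opening: 0.17
```

Call:
send_rows --moves '[[[0, 0, 0, 0, 0, 0.3, -1], [0, 0, 0, 0, 0, 0.3, -1], [0, 0, 0, 0, 0, 0.2, -1], [0, 0, 0, 0, 0, 0.2, -1], [0, 0, 0, 0, 0, 0, -1]]]'

```text
time_s: 42.6
position: [0.4895, 0.3001, 0.0111]
tcp_rot: [[-0.017, 1.0, -0.0], [1.0, 0.017, -0.0], [-0.0, -0.0, -1.0]]
force: [-0.5, -0.2, 0.4]
opening: 0.178
```

Call:
send_rows --moves '[[[0, 0, 0, 0, 0, 0.15, -1], [0, 0, 0, 0, 0, 0.15, -1], [0, 0, 0, 0, 0, 0, -0.35], [0, 0, 0, 0, 0, 0, -0.35], [0, 0, 0, 0, 0, 0, -0.35]]]'

```text
time_s: 43.1
position: [0.4896, 0.3001, 0.0081]
tcp_rot: [[-0.017, 1.0, -0.0], [1.0, 0.017, -0.0], [-0.0, -0.0, -1.0]]
force: [-1.1, 0.1, 0.6]
opening: 0.302
```

Call:
send_rows --moves '[[[0, 0, 0, 0, 0, 0, -0.35], [0, 0, 0, 0, 0, -1, -0.35], [0, 0, 0, 0, 0, -4, -0.35], [0, 0, 0, 0, 0, -5, -0.2], [0, 0, 0, 0, 0, -5, -0.2]]]'

```text
time_s: 43.6
position: [0.489, 0.2999, 0.1599]
tcp_rot: [[-0.017, 1.0, -0.001], [1.0, 0.017, -0.0], [-0.0, -0.001, -1.0]]
force: [0.7, 0.7, 0.5]
opening: 0.382
```

Call:
send_rows --moves '[[[0, 0, -8, 0, 0, -2, -0.2], [0, 0, -8, 0, 0, 0, -0.2], [0, 0, -8, 0, 0, 0, -0.2], [0, 0, -8, 0, 0, 0, -0.2], [0, 0, -8, 0, 0, 0, -0.2]]]'

```text
time_s: 44.1
position: [0.4894, 0.3001, 0.179]
tcp_rot: [[-0.66, 0.751, 0.001], [0.751, 0.66, 0.0], [-0.0, 0.001, -1.0]]
force: [1.0, 0.1, -0.2]
opening: 0.4
```

Call:
send_rows --moves '[[[0, 0, -8, 0, 0, 0, -0.2], [0, 0, -8, 0, 0, 0, -0.2], [0, 0, -7.5, 0, 0, 0, -0.2], [0, 0, 0, 0, 0, 0, -0.2], [0, 0, 0, 0, 0, 0, -0.2]]]'

```text
time_s: 44.6
position: [0.4895, 0.3001, 0.1786]
tcp_rot: [[-0.901, 0.433, 0.0], [0.433, 0.901, 0.0], [-0.0, 0.0, -1.0]]
force: [-0.2, -0.5, -0.1]
opening: 0.404
```

Run:
```python
from h import *
s=st(); go([.5795,.0655,.176],154.5)
capture('scene'); print([(round(d['p'],2),np.round(d['location'],3).tolist()) for d in spot_in('scene','tube1')])
```

```text
t 44.6 p [0.4895 0.3001 0.1786] yaw 154.33 tilt [0. 0.] F [-0.2 -0.5 -0.1] op 0.404 j [ 20.4  29.5  92.1   0.   58.4 -44. ]
turn [ 0.02  0.01 -0.17] shift(new axes) [-18.22 -17.31   0.26] shift(old axes) [-18.27 -17.25   0.26]
[(0.59, [0.494, 0.304, 0.02]), (0.57, [0.584, 0.072, 0.093]), (0.57, [0.299, -0.254, 0.02])]
```

Call:
send_rows --moves '[[[0, 0, 0, -2.2, -2.1, 0, -0.2], [0, 0, 0, -3.2, -3.0, 0, -0.2], [0, 0, 0, -3.2, -3.0, 0, -0.2], [0, 0, 0, -3.2, -3.0, 0, -0.2], [0, 0, 0, -3.2, -3.0, 0, -0.2]]]'

```text
time_s: 45.2
position: [0.5647, 0.1068, 0.1783]
tcp_rot: [[-0.902, 0.432, 0.0], [0.432, 0.902, 0.0], [-0.0, 0.0, -1.0]]
force: [0.5, 0.5, -0.3]
opening: 0.4
```

Call:
send_rows --moves '[[[0, 0, 0, -2.1, -2.1, 0, -0.2], [0, 0, 0, -1.1, -1.1, 0, -0.2], [0, 0, 0, 0, 0, 0, -0.2], [0, 0, 0, 0, 0, 0, -0.2], [0, 0, 0, 0, 0, 0, -0.2]]]'

```text
time_s: 45.7
position: [0.5784, 0.0673, 0.1781]
tcp_rot: [[-0.903, 0.429, -0.001], [0.429, 0.903, 0.001], [0.001, 0.0, -1.0]]
force: [0.6, -0.2, -0.4]
opening: 0.403
```

Run:
```python
from h import *
s=st(); go([.5797,.0652,.0765],154.5)
m=camera_model('wrist'); im=capture('wrist'); cv2.imwrite('pics/w16.png',im)
R3=regions_of('wrist','tube1')[:3]
for d in R3: print(round(d['p'],2),cv2.minAreaRect(np.argwhere(d['mask'])[:,::-1].astype(np.float32)))
```

```text
t 45.7 p [0.5784 0.0673 0.1781] yaw 154.57 tilt [-0.001  0.001] F [ 0.6 -0.2 -0.4] op 0.403 j [ -4.4  30.1  90.9   0.   59.1 -69. ]
turn [ 0.01 -0.07  0.07] shift(new axes) [-0.21 -0.13 10.16] shift(old axes) [-0.22 -0.13 10.16]
0.97 ((252.0, 196.5), (123.0, 22.0), 90.0)
0.86 ((400.82928466796875, 34.14881134033203), (18.885568618774414, 84.33101654052734), 70.0835952758789)
0.53 ((3.5, 106.5), (13.0, 7.0), 90.0)
```

View pics/w16.png

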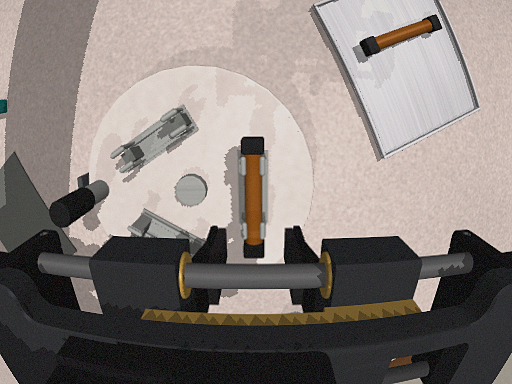

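Tube A lies flat in the tray at (400,35). Tube B is centred between the fingers at column 254. Go down, grip and pull.

Call:
send_rows --moves '[[[0, 0, 0, -0.1, -0.1, 3, -0.2], [0, 0, 0, 0, 0, 3, -0.2], [0, 0, 0, 0, 0, 2.5, -0.2], [0, 0, 0, 0, 0, 1.5, -0.2], [0, 0, 0, 0, 0, 0.15, -0.2]]]'

```text
time_s: 46.3
position: [0.5778, 0.0655, 0.0746]
tcp_rot: [[-0.903, 0.429, -0.005], [0.429, 0.903, 0.0], [0.005, -0.002, -1.0]]
force: [-1.2, 0.3, -0.4]
opening: 0.401
```

Call:
send_rows --moves '[[[0, 0, 0, 0, 0, 0, -1], [0, 0, 0, 0, 0, 0, -1], [0, 0, 0, 0, 0, 0, -1], [0, 0, 0, 0, 0, 0, -1], [0, 0, 0, 0, 0, 0, -1]]]'

```text
time_s: 46.8
position: [0.5805, 0.0644, 0.0778]
tcp_rot: [[-0.903, 0.431, 0.002], [0.431, 0.903, -0.0], [-0.002, 0.001, -1.0]]
force: [0.8, 0.0, 4.3]
opening: 0.176
```

Call:
send_rows --moves '[[[0, 0, 0, 0, 0, -0.3, -1], [0, 0, 0, 0, 0, -0.4, -1], [0, 0, 0, 0, 0, -0.4, -1], [0, 0, 0, 0, 0, -0.4, -1], [0, 0, 0, 0, 0, -0.5, -1]]]'

```text
time_s: 47.3
position: [0.5799, 0.0643, 0.0977]
tcp_rot: [[-0.902, 0.431, 0.0], [0.431, 0.902, 0.0], [-0.0, 0.0, -1.0]]
force: [0.2, -0.2, 0.5]
opening: 0.175
```

Call:
send_rows --moves '[[[0, 0, 0, 0, 0, -1, -1], [0, 0, 0, 0, 0, -2, -1], [0, 0, 0, 0, 0, -3, -1], [0, 0, 0, 0, 0, -2, -1], [0, 0, 0, 0, 0, 0, -1]]]'

```text
time_s: 47.8
position: [0.5824, 0.0642, 0.1811]
tcp_rot: [[-0.902, 0.431, 0.009], [0.431, 0.902, -0.001], [-0.008, 0.003, -1.0]]
force: [1.3, -0.0, 0.0]
opening: 0.172
```

Run:
```python
from h import *
capture('wrist')
for d in regions_of('wrist','tube1')[:3]: print(round(d['p'],2),cv2.minAreaRect(np.argwhere(d['mask'])[:,::-1].astype(np.float32)))
s=st(); go([.553,.302,.177],91)
```

```text
0.86 ((399.66131591796875, 29.432350158691406), (18.500329971313477, 82.88092041015625), 69.53773498535156)
0.66 ((3.5, 101.5), (13.0, 7.0), 90.0)
0.62 ((181.23068237304688, 153.95831298828125), (187.6742401123047, 264.5519104003906), 88.7939453125)
t 47.9 p [0.5799 0.0643 0.1776] yaw 154.49 tilt [ 0.002 -0.   ] F [ 0.2  0.1 -0.9] op 0.17 j [ -4.6  30.1  90.9  -0.   58.9 -69.1]
turn [8.000e-02 6.000e-02 6.349e+01] shift(new axes) [23.81 -2.28  0.06] shift(old axes) [12.67 20.29  0.05]
```

Call:
send_rows --moves '[[[0, 0, 8, 0, 0, 0, -1], [0, 0, 8, 0, 0, 0, -1], [0, 0, 8, 0, 0, 0, -1], [0, 0, 8, 0, 0, 0, -1], [0, 0, 8, 0, 0, 0, -1]]]'

```text
time_s: 48.4
position: [0.5786, 0.0643, 0.1751]
tcp_rot: [[-0.409, 0.913, -0.003], [0.913, 0.409, 0.0], [0.002, -0.003, -1.0]]
force: [0.1, -0.1, -0.6]
opening: 0.176
```

Call:
send_rows --moves '[[[0, 0, 8, 0, 0, 0, -1], [0, 0, 8, 0, 0, 0, -1], [0, 0, 7.5, 0, 0, 0, -1], [0, 0, 0, 2.5, -0.2, 0, -1], [0, 0, 0, 4, -0.4, 0, -1]]]'

```text
time_s: 48.9
position: [0.5724, 0.1278, 0.1752]
tcp_rot: [[-0.013, 1.0, -0.002], [1.0, 0.013, -0.001], [-0.001, -0.002, -1.0]]
force: [0.1, -0.8, -0.2]
opening: 0.175
```

Call:
send_rows --moves '[[[0, 0, 0, 4.5, -0.5, 0, -1], [0, 0, 0, 4.5, -0.5, 0, -1], [0, 0, 0, 4.5, -0.4, 0, -1], [0, 0, 0, 2.8, -0.3, 1, -1], [0, 0, 0, 1, 0, 2, -1]]]'

```text
time_s: 49.4
position: [0.552, 0.3054, 0.1464]
tcp_rot: [[-0.021, 1.0, 0.001], [1.0, 0.021, 0.001], [0.001, 0.001, -1.0]]
force: [0.3, -0.4, -0.3]
opening: 0.176
```

Call:
send_rows --moves '[[[0, 0, 0, 0, 0, 3, -1], [0, 0, 0, 0, 0, 4, -1], [0, 0, 0, 0, 0, 3.5, -1], [0, 0, 0, 0, 0, 1.7, -1], [0, 0, 0, 0, 0, 0.5, -1]]]'

```text
time_s: 49.9
position: [0.5496, 0.3008, 0.0156]
tcp_rot: [[-0.017, 1.0, -0.008], [1.0, 0.017, -0.003], [-0.002, -0.008, -1.0]]
force: [-1.4, -0.4, 0.2]
opening: 0.174
```

Call:
send_rows --moves '[[[0, 0, 0, 0, 0, 0, -1], [0, 0, 0, 0, 0, 0.3, -1], [0, 0, 0, 0, 0, 0.3, -1], [0, 0, 0, 0, 0, 0.2, -1], [0, 0, 0, 0, 0, 0, -1]]]'

```text
time_s: 50.4
position: [0.5529, 0.3019, 0.0121]
tcp_rot: [[-0.017, 1.0, 0.001], [1.0, 0.017, 0.0], [0.0, 0.001, -1.0]]
force: [0.2, 0.6, -0.2]
opening: 0.172
```

Lower 3 mm more, release, rise and return to the wheel viewing pose (0.55, −0.07, 0.33).

Call:
send_rows --moves '[[[0, 0, 0, 0, 0, 0.2, -1], [0, 0, 0, 0, 0, 0.15, -1], [0, 0, 0, 0, 0, 0, -0.35], [0, 0, 0, 0, 0, 0, -0.35], [0, 0, 0, 0, 0, 0, -0.35]]]'

```text
time_s: 50.9
position: [0.5527, 0.3019, 0.0082]
tcp_rot: [[-0.017, 1.0, 0.0], [1.0, 0.017, 0.0], [0.0, 0.0, -1.0]]
force: [-0.2, 0.3, 0.2]
opening: 0.302
```

Call:
send_rows --moves '[[[0, 0, 0, 0, 0, 0, -0.35], [0, 0, 0, 0, 0, -2, -0.35], [0, 0, 0, 0, 0, -4, -0.35], [0, 0, 0, 0, 0, -5, -0.2], [0, 0, 0, 0, 0, -5, -0.2]]]'

```text
time_s: 51.4
position: [0.5521, 0.3016, 0.1692]
tcp_rot: [[-0.017, 1.0, -0.002], [1.0, 0.017, -0.001], [-0.0, -0.002, -1.0]]
force: [1.4, -0.2, 0.2]
opening: 0.383
```

Call:
send_rows --moves '[[[0, 0, 0.5, 0, 0, -5, 0], [0, 0, 0.5, 0, 0, -5, 0], [0, 0, 0, -2, 0, -4, 0], [0, 0, 0, -4.5, 0, -1.5, 0], [0, 0, 0, -4.5, 0, 0, 0]]]'

```text
time_s: 51.9
position: [0.5541, 0.1917, 0.3271]
tcp_rot: [[-0.002, 1.0, 0.008], [1.0, 0.002, 0.001], [0.001, 0.008, -1.0]]
force: [-0.1, -0.6, 0.1]
opening: 0.502
```

Call:
send_rows --moves '[[[0, 0, 0, -4.5, 0, 0, 0], [0, 0, 0, -4.5, 0, 0, 0], [0, 0, 0, -4.5, 0, 0, 0], [0, 0, 0, -4.5, 0, 0, 0], [0, 0, 0, -4.5, 0, 0, 0]]]'

```text
time_s: 52.4
position: [0.5521, -0.0348, 0.3233]
tcp_rot: [[0.0, 1.0, 0.0], [1.0, -0.0, 0.0], [0.0, 0.0, -1.0]]
force: [1.5, -0.2, 1.4]
opening: 0.497
```

Call:
send_rows --moves '[[[0, 0, 0, -2.7, 0, 0, 0], [0, 0, 0, -1, 0, 0, 0], [0, 0, 0, 0, 0, 0, 0], [0, 0, 0, 0, 0, 0, 0], [0, 0, 0, 0, 0, 0, 0]]]'

```text
time_s: 52.9
position: [0.5525, -0.0684, 0.3231]
tcp_rot: [[-0.002, 1.0, -0.0], [1.0, 0.002, 0.001], [0.001, -0.0, -1.0]]
force: [-0.3, -0.3, 0.0]
opening: 0.501
```

Call:
send_rows --moves '[[[0, 0, 0, 0, 0, 0, 0], [0, 0, 0, 0, 0, 0, 0], [0, 0, 0, 0, 0, 0, 0], [0, 0, 0, 0, 0, 0, 0], [0, 0, 0, 0, 0, 0, 0]]]'

```text
time_s: 53.4
position: [0.5526, -0.07, 0.3232]
tcp_rot: [[0.0, 1.0, -0.0], [1.0, -0.0, 0.0], [0.0, -0.0, -1.0]]
force: [0.2, -0.6, -0.7]
opening: 0.503
```

Run:
```python
from h import *
import pickle
s=st(); m=camera_model('wrist'); im=capture('wrist'); pickle.dump((m,im),open('w17.pkl','wb'))
print(rim('wrist',im,m,[.552,.01]))
sc=capture('scene')
print([(round(d['p'],2),np.round(d['location'],3).tolist()) for d in spot_in('scene','tube1')])
print([[(n,round(d['p'],2),np.round(d['location'],3).tolist()) for d in spot_in('scene',n)[:1]] for n in ('reagent','jar','dish')])
a=cv2.resize(im[20:220,150:360],None,fx=2.1,fy=2.1,interpolation=cv2.INTER_CUBIC); b=cv2.resize(sc[180:380,160:420],(0,0),fx=1.36,fy=2.1*1,interpolation=cv2.INTER_CUBIC)
# pointer & knob blobs
cv2.imwrite('pics/w17.png',np.hstack([a,b])[:600,:800])
g=im.max(axis=2)[150:215,180:245]; n,l,stt,c=cv2.connectedComponentsWithStats((g<70).astype(np.uint8))
for i in range(1,n):
    if stt[i,4]>15: print(stt[i],c[i]+[180,150])
```

```text
t 53.4 p [ 0.5526 -0.07    0.3232] yaw 90.0 tilt [-0.  0.] F [ 0.2 -0.6 -0.7] op 0.503 j [-18.7  19.   84.4   0.   76.6 -18.7]
(array([0.55211177, 0.00974438, 0.12309331]), 175)
[(0.73, [0.562, 0.308, 0.02]), (0.69, [0.496, 0.308, 0.022]), (0.65, [0.562, 0.016, 0.049]), (0.57, [0.458, -0.48, 0.015]), (0.46, [0.306, -0.239, 0.019])]
[[('reagent', 0.89, [0.804, 0.147, 0.074])], [('jar', 0.72, [0.817, 0.032, 0.068])], [('dish', 0.66, [0.561, 0.014, 0.05])]]
[ 28  21  23  27 449] [219.28285078 183.8752784 ]
```

View pics/w17.png

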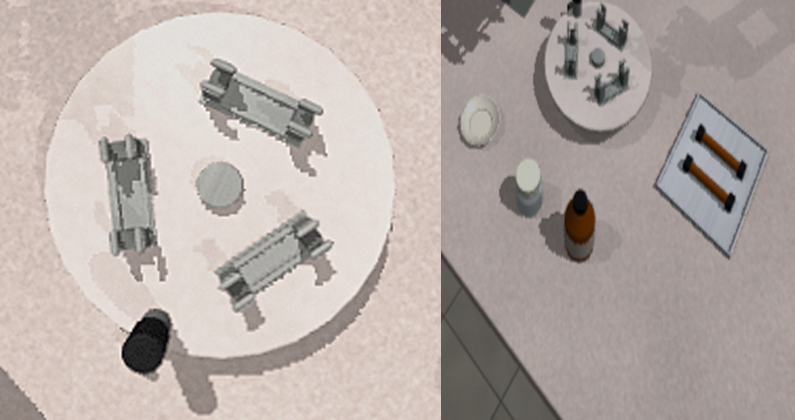

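Both tubes lie flat in the tray, and bottle, jar and dish are where they were. Final wheel angle check, by registering rectified wheel images before and after.

Run:
```python
from h import *
import pickle
hub=np.array([.5522,.0099])
def pol(f,z):
    m,im=pickle.load(open(f,'rb')); h=rim('wrist',im,m,hub)[0][:2]
    a=np.radians(np.arange(0,360,.25)); r=np.arange(.045,.095,.001)
    A,Rr=np.meshgrid(a,r); P=np.c_[(h[0]+Rr*np.cos(A)).ravel(),(h[1]+Rr*np.sin(A)).ravel(),np.full(A.size,z)]
    uv=proj('wrist',P,m).astype(np.float32).reshape(*A.shape,2)
    return cv2.remap(im,uv[...,0].copy(),uv[...,1].copy(),1).astype(float).mean(2)
for f in ('w2.pkl',):
  for z in (.055,.07,.09):
    a,b=pol(f,z),pol('w17.pkl',z); a-=a.mean(); b-=b.mean()
    c=[(np.roll(a,k,1)*b).sum() for k in range(0,240)]; print(f,z,'rotation',np.argmax(c)*.25)
for f,p,s in (('w2.pkl',(153,397),None),('w10.pkl',(122,440),3),('w13.pkl',(217,498),3),('w17.pkl',(145,352),2.1)):
    m,im=pickle.load(open(f,'rb')); u=np.array([p])/3.8+[150,60] if s is None else np.array([p])/s+[150,20]
    h=rim('wrist',im,m,hub)[0][:2]; d=unproj('wrist',u,.134,m)[0][:2]-h; print(f,np.degrees(np.arctan2(d[1],d[0])).round(2),np.hypot(*d).round(4))
```

```text
w2.pkl 0.055 rotation 24.75
w2.pkl 0.07 rotation 24.75
w2.pkl 0.09 rotation 24.75
w2.pkl -139.52 0.1055
w10.pkl -139.06 0.1073
w13.pkl -113.82 0.1057
w17.pkl -113.95 0.1061
```

```bash
python3 -c "
from h import *
print(bot.hand_in()); st()"
```

```text
the job is handed in; nothing more can be done
None
the job is handed in; nothing more can be done
```

The job is done and handed in at about 53 s on the robot's clock; the hand-in gives no verdict.

**What I did:**
- Two amber tubes were on the mat. I pressed each fully into its own clip: the lips closed over them, and each stopped at 11–12 N at the seated height.
- With both clipped in, I led the knob counterclockwise through one whole turn and on to the pointer.
- I then pulled both tubes out and laid them flat in the tray.

**Last checks:**
- Both tubes lie flat in the tray, at about x 0.49 and 0.555 m, y 0.30 m.
- The bottle and jar read as they did at the start. For the dish, the network's reading fell on the wheel instead, so that check rests on the picture, where it is in place.
- The gripper was up and clear of everything.

**What did not quite agree:**
- **Wheel angle:** image registration gives 24.75° of net turn past the whole turn. About 23.7° was needed, so the knob stands roughly 1° past the pointer. The knob-top measurement suggests up to 1.8°. I left it, as that is close to how well I can measure.
- **Force peak:** when I set the first tube back on the mat to regrip it, the wrist force peaked at 46.6 N. That is well under the 120 N wrist limit. The contact was through the tube held in the fingers, so I do not expect the 40 N limit on the arm or gripper body to apply.

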